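# Scan the job ticket and put the wand away

### The arm

A 7-joint arm with a two-finger parallel gripper is mounted at the origin on the work surface. World frame = base frame: x ahead of the robot, y to its left, z up, the work surface at z = 0. Lengths are in m, angles in rad, forces in N, time in s.
With the tool pointing down it reaches from about 0.425 to 1.025 m from the base axis. Payload 3.6 kg.
Tool frame: the origin (TCP) lies midway between the tips of the shut fingers; the grasp point (between the pads) lies 19 mm behind it; z points along the fingers, y is the line along which they close (so a half turn about z gives the same grasp; the last joint's range is limited). The gripper opens to 85 mm and grips with 20 to 120 N. Pads are 22 mm wide; open, the fingers measure 114 mm over their backs; the gripper's body (76 mm by 85 mm) begins 54 mm behind the grasp point. The pads swing forward as they close: fully open they stand 13 mm farther back than shut.
Start: joints at [1.155, 0.591, 0.048, 1.609, -0.033, 0.943, -0.034], TCP at [0.229, -0.688, 0.204] pointing down, gripper open.
Joint ranges: [-2.69, 2.69], [-0.47, 2.24], [-1.27, 1.36], [0.19, 2.51], [-1.53, 4.68], [0.08, 2.07], [-3.09, 3.09]. Speed limits (rad/s): [2.57, 2.57, 3.14, 3.14, 3.14, 3.14, 3.14].

### API

Orientations are given as [roll, pitch, yaw] about the fixed x, y, z axes, in that order (R = Rz(yaw) Ry(pitch) Rx(roll)).
In Python, from workcell import bot, read_camera, camera_info gives the robot as it stands.
- The arm moves only by the shell command python3 -m jog 'ROWS' [FORCE]. ROWS is JSON, a list of rows, each a list of 3 entries, a list of its own where there are three numbers: the turn, a rotation vector about the tool's x, y, z in rad, then the shift along the tool's x, y, z in m, then the closure, from 0 (fully open) to 1 (shut). In form: [[[ax, ay, az], [x, y, z], jaw], ...]. A call has 1 to 12 rows; each row shifts and turns the commanded pose from where the row before left it, along the tool's axes as they then stand; what a row does not reach is not made up. A row lasts 1/12 s, in which the tool goes at most 41.7 mm and 7.16 degrees, less where a joint would pass 70% of its speed; a pose out of reach is approached as far as the arm can. A call with a gripper value outside its range is refused whole. The fingers move at their own pace and stop on an object; FORCE is the grip in N (left out, the last holds). Time passes only in rows, so rows that do not move let the fingers close. It gives the time, the measured TCP pose, the force, the opening and the grip force at its end, in the units of the state.
- bot.sense(): the state, without advancing time (a new reading comes with each control period).
- read_camera(name): name is "side" or "top" or "wrist"; returns the picture (400x640x3 uint8, red, green, blue); there is no depth.
- camera_info(name): a dict with "camera_matrix" (3x3 intrinsics, pixels), "R" (3x3) and "t" (3): a world point X has camera coordinates R X + t. Camera axes: x right, y down, z forward; pixel columns grow to the right and rows downward; lengths in m; the calibration is good to about 2 mm. A picture is of the moment at which its call begins: read the wrist's pose just before it. camera_info takes no time and is no camera call; for the wrist camera it gives the pose at the moment of the call.
- bot.hand_in(): hands the job in; it is judged then, once.
The state is a dict: "clock": time; "q": joint angles; "dq": joint speeds; "joint_torque": joint torques, N m; "eef_pos": TCP position; "tool_rot": TCP orientation; "wrist_force": force on the tool from outside, world axes, zero at the start; "ft_torque": the same for the moment, N m; "grip_width": finger opening in m; "finger_force": force on a finger pad.
Only numpy, scipy, OpenCV 4.12 (cv2) and the standard library are available. Lean on these libraries where they do the work, as an engineer would, in place of code of your own. Each camera call takes 0.05 s, during which the arm holds its last target. There are 200 camera calls.

### The job

Pick up the grey scanner wand and point its orange-banded head at the middle of the ticket on the red stand, from about 8 cm away and roughly facing it, and hold it steady there for a good second. Then lay the wand in the sloping wooden rest, tail at the low stop and head uphill, and let go there to change your grip; take it again and stand it tail down in the blue cup, lowering it to the bottom before letting go. Leave the cup upright where it stands, and do not disturb the hammer, the jar or the silver plaque.

Things in the scene. Friction and masses are not known exactly. Their poses are not given: they have to be found in the camera images.
- wand: Loose scanner wand: straight grey bar 190 mm long, square 26 x 26 mm section all along, 0.11 to 0.23 kg, lying flat on the bench at the start. Origin on its axis at mid length (its centre of mass); x runs along it to the head (orange band, black rim, glass lens), z is up as it lies. It scans straight ahead along +x. The tail is black rubber.
- wand_lens (a point): Centre of the wand's head end face, 95 mm ahead (+x) of its origin.
- wand_tail (a point): Centre of the wand's tail end face, 95 mm behind (-x) its origin.
- red_ticket: Ticket to scan, on the fixed stand with the red panel. Origin: centre of the white 80 x 60 mm striped ticket, on its face, 100 mm above the bench. x points into the panel; the face looks along -x, sideways (to the robot's right) and 30 degrees upward, as the panel leans back. y is level. Panel 110 mm wide, its top 148 mm above the bench; foot 75 x 110 mm, 25 mm high.
- grey_ticket: The same kind of ticket and stand with a grey panel: not the one to scan. Same frame and sizes.
- rest: Fixed wooden rest whose bed rises at 30 degrees towards its +x. Origin under the base (150 x 60 mm), z up. Bed 120 mm long, 24 mm wide, top 30 mm (low end, x = -60 mm) to 90 mm above the bench; a seated wand's head overhangs it by 70 mm. Low end: a stop 23 mm high and, along the lowest 38 mm, two side lips 10 mm high, 36 mm apart.
- rest_foot (a point): Where the centre of the wand's tail face belongs when it lies in the rest: touching the stop, 13 mm off the bed. In the rest's frame x = -66.5 mm, z = 41.3 mm.
- cup: Heavy loose blue round cup, 0.7 kg, 68 mm outside diameter, 60 mm inside, 100 mm high, inner floor 6 mm up. Origin at the centre of its underside, z up.
- hammer: Loose hammer with a wooden handle, 240 mm long, lying on the bench beyond the cup. A bystander.
- jar: Loose amber glass jar with a brass lid, 60 mm in diameter, 85 mm high, origin under its centre. A bystander.
- plaque: Loose silver disc 72 mm in diameter, 6 mm thick (bosses to 12 mm), lying on brown leather on a steel block whose top is 35 mm above the bench. A bystander.
Mind the look-alikes: they are no part of the job. There is more than one size of the cup; the one meant has the size given above.

How it is judged:
By the outcome, as a careful person would: the job done as asked, in the order asked, and still so for the second after the job is handed in, with the robot touching nothing.
It also fails if it takes over 64 s, if anything falls off the work surface, if the arm or the gripper's body presses on something with over 40 N, if the wrist force passes 120 N, or if a joint passes its speed limit or range.

## Working session

There is one attempt and no reset: what is moved stays moved. The work goes in short steps, Python scripts to look and compute and a shell command to move; the robot and the scene stay as the last step left them, time stands still between calls to the robot, and variables do not carry over. Pictures are saved under pics/ and viewed, at most 10 in all, crops included, and the job is handed in when it is done.

```bash
mkdir -p pics; ls
python3 - <<'E'
from workcell import bot, read_camera, camera_info
import cv2,numpy as np
print(bot.sense())
for n in ("side","top"):
    i=camera_info(n); print(n,np.round(i["camera_matrix"],1).tolist(),np.round(i["R"],3).tolist(),np.round(i["t"],3).tolist())
    cv2.imwrite(f"pics/{n}0.png",read_camera(n)[:,:,::-1])
E
```

```text
pics
{'clock': 0.0, 'q': array([ 1.15548556,  0.59209958,  0.04827404,  1.60986484, -0.03328333,
        0.94268287, -0.03368685]), 'dq': array([-0.00015125, -0.00150184, -0.00040033, -0.00014045,  0.000307  ,
       -0.00072576,  0.00022709]), 'joint_torque': array([-5.26568783e-04, -5.48696530e+01,  1.54577885e+00, -1.98124838e+01,
        9.41489416e-03,  8.74013436e-03,  4.99331179e-06]), 'eef_pos': array([ 0.22903367, -0.68691799,  0.20273851]), 'tool_rot': array([-3.13934544e+00,  1.25531840e-04,  3.21934695e-01]), 'wrist_force': array([-0.2756895 ,  0.06743604,  0.66484791]), 'ft_torque': array([0.02215089, 0.032528  , 0.00425956]), 'finger_force': 0.0, 'grip_width': 0.08509204200276531}
side [[431.3, 0.0, 319.4], [0.0, 431.3, 196.2], [0.0, 0.0, 1.0]] [[-0.742, -0.67, 0.017], [-0.339, 0.353, -0.872], [0.578, -0.653, -0.489]] [0.439, 0.284, 0.883]
top [[391.3, 0.0, 319.5], [0.0, 391.3, 194.4], [0.0, 0.0, 1.0]] [[0.022, -1.0, 0.003], [-0.975, -0.022, -0.22], [0.22, 0.002, -0.976]] [-0.015, 0.598, 1.034]
```

View pics/top0.png

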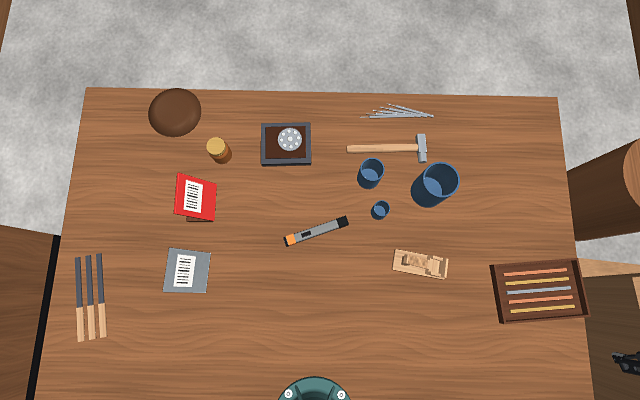

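View pics/side0.png

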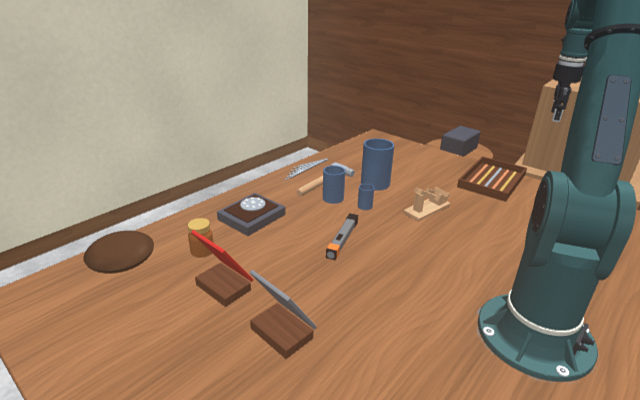

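Top picture: wand about (316,232), head/orange at (290,239), tail (343,222). Red stand (195,197), grey stand (187,270), rest (420,264), hammer (390,148), jar (218,150), plaque (290,140).
Look-alikes: blue cups at (370,173) medium, (435,185) large and (380,210) small. The 68 mm cup should be the medium one, to be checked by size. For the ticket, red (195,197) rather than grey; for the wand, knives (90,295) and tray sticks (540,290) are not it.

```bash
cat > h.py <<'E'
import numpy as np, cv2
from workcell import bot, read_camera, camera_info
from scipy.spatial.transform import Rotation as Ro
def ray(i,uv):
    d=np.linalg.solve(i["camera_matrix"],np.r_[uv,1.]); R=np.array(i["R"])
    return -R.T@i["t"], R.T@d
def plane(i,uv,z):
    o,d=ray(i,uv); return o+d*(z-o[2])/d[2]
def two(i,a,j,b):
    o,d=ray(i,a);p,e=ray(j,b)
    s=np.linalg.lstsq(np.c_[d,-e],p-o,rcond=None)[0]
    return (o+d*s[0]+p+e*s[1])/2, np.linalg.norm(o+d*s[0]-p-e*s[1])
def proj(i,X):
    c=np.array(i["R"])@X+i["t"]; u=np.array(i["camera_matrix"])@c; return u[:2]/u[2]
def blobs(m,amin=20):
    n,l,s,c=cv2.connectedComponentsWithStats(m.astype(np.uint8)); return [(s[k],c[k],l==k) for k in range(1,n) if s[k][4]>=amin]
def tool(p,rpy):
    return np.array(p),Ro.from_euler('xyz',rpy).as_matrix()
E
python3 - <<'E'
from h import *
top=cv2.imread("pics/top0.png"); side=cv2.imread("pics/side0.png")
it,js=camera_info("top"),camera_info("side")
for nm,im,i in(("top",top,it),("side",side,js)):
    h=cv2.cvtColor(im,cv2.COLOR_BGR2HSV); H,S,V=h[...,0],h[...,1],h[...,2]
    for n,m in(("blue",(H>98)&(H<118)&(S>100)),("orange",(H>5)&(H<18)&(S>170)&(V>170)),("red",((H<4)|(H>175))&(S>180)&(V>120)),("white",(S<30)&(V>225)),("black",(V<45))):
        for s,c,l in blobs(m,25):
            print(nm,n,s.tolist(),c.round(1).tolist(),plane(i,c,.0).round(3)[:2].tolist())
o=np.hstack([cv2.resize(top[185:275,270:460],None,fx=4,fy=4,interpolation=cv2.INTER_CUBIC)])
o2=cv2.resize(side[140:300,180:470],None,fx=2.6,fy=2.6,interpolation=cv2.INTER_CUBIC)[:,:760]
cv2.imwrite("pics/c1.png",o[:, :760]);cv2.imwrite("pics/c2.png",o2)
E
```

```text
top blue [357, 158, 27, 31, 601] [370.1, 172.6] [0.684, -0.153]
top blue [411, 162, 49, 45, 1490] [434.8, 184.3] [0.652, -0.347]
top blue [371, 201, 19, 18, 254] [380.0, 209.5] [0.571, -0.182]
top orange [286, 234, 10, 11, 68] [290.6, 239.1] [0.478, 0.08]
top red [174, 173, 43, 48, 1050] [195.7, 197.8] [0.594, 0.367]
top white [184, 180, 19, 33, 328] [193.0, 196.3] [0.598, 0.376]
top white [174, 254, 22, 33, 406] [184.4, 270.7] [0.381, 0.38]
top white [285, 389, 7, 9, 36] [288.0, 393.2] [0.065, 0.071]
top white [337, 391, 8, 8, 40] [341.0, 394.5] [0.065, -0.071]
top black [262, 163, 49, 3, 84] [286.4, 163.9] [0.706, 0.101]
top black [336, 216, 12, 12, 92] [342.0, 221.4] [0.533, -0.069]
top black [301, 231, 10, 6, 27] [305.5, 233.6] [0.495, 0.037]
top black [26, 235, 35, 165, 1291] [42.7, 318.5] [0.241, 0.761]
top black [490, 265, 11, 57, 79] [494.6, 291.4] [0.343, -0.503]
top black [578, 289, 7, 25, 34] [580.7, 301.6] [0.32, -0.744]
top black [612, 352, 28, 24, 347] [628.6, 362.6] [0.162, -0.855]
side orange [328, 244, 12, 7, 49] [333.3, 246.6] [0.497, 0.05]
side red [192, 231, 32, 22, 119] [207.8, 241.4] [0.755, 0.262]
side red [228, 257, 25, 24, 51] [240.8, 268.6] [0.602, 0.274]
side white [555, 318, 29, 14, 45] [572.3, 327.6] [-0.053, -0.076]
side white [484, 327, 10, 8, 43] [488.5, 330.7] [0.073, 0.053]
side white [557, 366, 12, 10, 61] [562.5, 370.3] [-0.07, 0.053]
side black [580, 0, 14, 20, 91] [586.6, 8.4] [1.729, -7.589]
side black [565, 6, 6, 19, 34] [567.5, 14.4] [1.689, -6.41]
side black [584, 28, 56, 22, 268] [605.5, 34.6] [0.861, -4.721]
side black [553, 64, 18, 23, 182] [560.1, 73.2] [0.671, -2.518]
side black [565, 68, 19, 19, 92] [576.2, 74.9] [0.578, -2.546]
side black [552, 106, 12, 6, 25] [557.2, 108.4] [0.441, -1.667]
```

View pics/c1.png

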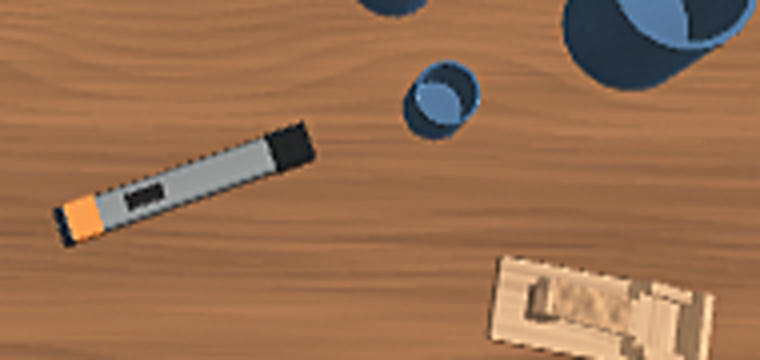

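Crop: wand head (orange) at crop left (≈ full 287..295,239), tail black at (342,221); rest with lips/stop seemingly at its right end (≈ full 442,268), high end left. I'll check that in the side crop.

Run:
```python
from h import *
side=cv2.imread("pics/side0.png");top=cv2.imread("pics/top0.png")
a=cv2.resize(side[170:230,395:460],None,fx=6,fy=6,interpolation=cv2.INTER_CUBIC)
b=cv2.resize(top[240:290,383:458],None,fx=5,fy=5,interpolation=cv2.INTER_CUBIC)
c=cv2.resize(top[165:225,165:225],None,fx=4,fy=4,interpolation=cv2.INTER_CUBIC)
o=np.zeros((600,780,3),np.uint8);o[:360,:390]=a;o[:250,400:775]=b;o[260:500,400:640]=c
cv2.imwrite("pics/c3.png",o)
it=camera_info("top")
g=cv2.cvtColor(top,cv2.COLOR_BGR2HSV)
# ticket quads
for (x,y,w,h) in((180,176,26,40),):
    m=((g[...,1]<60)&(g[...,2]>120)); 
m=((g[...,1]<110)); z=np.zeros_like(m); z[176:216,180:207]=1
m=cv2.morphologyEx((m&z).astype(np.uint8),cv2.MORPH_CLOSE,np.ones((3,3)))
r=cv2.minAreaRect(cv2.findNonZero(m)); print("ticket",r,m.sum())
P=cv2.boxPoints(r); print(P.tolist())
# wand ends at top face z .026
H,S,V=cv2.split(g)
z=np.zeros_like(m);z[212:250,280:352]=1
w=(((S<75)|(V<60)|((S>170)&(V>170)))&(z>0)).astype(np.uint8)
r=cv2.minAreaRect(cv2.findNonZero(w)); print("wand",r)
print([plane(it,p,.02).round(3).tolist() for p in cv2.boxPoints(r)])
# cups: rim at known height
for nm,c,zt in(("med rim",(370.5,166),.1),):
    print(nm,plane(it,c,zt).round(3))
```

```text
ticket ((192.83103942871094, 196.027587890625), (17.605642318725586, 30.975967407226562), 4.763641834259033) 510
[[182.7724151611328, 210.7310333251953], [185.34483337402344, 179.86207580566406], [202.88966369628906, 181.3241424560547], [200.31724548339844, 212.19309997558594]]
wand ((315.5377502441406, 230.65943908691406), (9.747121810913086, 66.3717041015625), 70.97439575195312)
[[0.481, 0.102, 0.02], [0.548, -0.078, 0.02], [0.521, -0.087, 0.02], [0.455, 0.091, 0.02]]
med rim [ 0.674 -0.141  0.1  ]
```

View pics/c3.png

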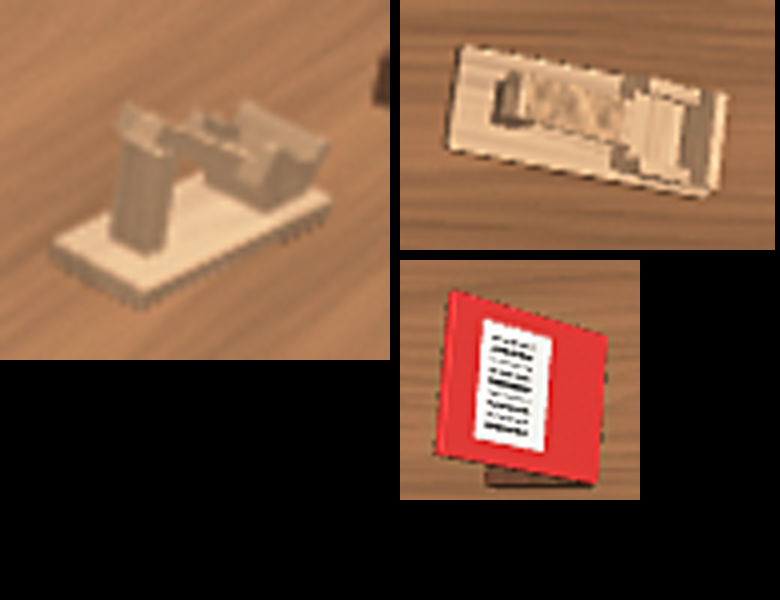

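Side crop: the rest's tall post/high end is at left-near (≈(416,207) full), low stop and lips at the right (≈(443,196)); so high end points to +y. Ticket corners (full top image): TL (186.2,180), BL (183.8,209.5), TR (202.8,184.5), BR (201,212.5), high edge on the left. Medium cup confirmed by size below.

```bash
cat >> h.py <<'E'
def rows(p,R,N,frm=None):
    if frm is None:
        s=bot.sense(); frm=tool(s['eef_pos'],s['tool_rot'])
    p0,R0=frm; W=Ro.from_matrix(R0.T@R).as_rotvec(); w=W/N
    D=R0.T@(np.array(p)-p0); S=sum(Ro.from_rotvec(w*k).as_matrix() for k in range(N))
    s=np.linalg.solve(S,D); print(N,"rows of",w.round(4).tolist(),s.round(4).tolist(),"| deg %.2f mm %.1f"%(np.degrees(np.linalg.norm(w)),1e3*np.linalg.norm(s)))
def pose_x(xdir,zhint):   # tool x along xdir, z near zhint
    x=np.array(xdir)/np.linalg.norm(xdir); z=np.array(zhint)-x*np.dot(zhint,x); z/=np.linalg.norm(z)
    return np.c_[x,np.cross(z,x),z]
E
python3 - <<'E'
from h import *
it,js=camera_info("top"),camera_info("side")
c={'TL':(186.25,180,.126),'BL':(183.75,209.5,.126),'TR':(202.75,184.5,.074),'BR':(201,212.5,.074)}
P={k:plane(it,np.array(v[:2]),v[2]) for k,v in c.items()}
print({k:v.round(3).tolist() for k,v in P.items()}, np.mean(list(P.values()),0).round(4))
y=(P['TL']-P['BL'])+(P['TR']-P['BR']); print("level yaw",np.arctan2(y[1],y[0]), np.linalg.norm(y)/2, "width",np.linalg.norm(P['TL']-P['TR']))
print("ctr z.1",plane(it,np.array((192.8,196.)),.1).round(4))
b=[plane(it,np.array(q),.01) for q in((395,249),(392.6,270),(444.6,279),(448.4,258.4))]
print("rest",np.round(b,3).tolist(),np.mean(b,0)); d=b[0]+b[1]-b[2]-b[3]; print("yaw",np.arctan2(d[1],d[0]),np.linalg.norm(d)/2)
top=cv2.imread("pics/top0.png");h=cv2.cvtColor(top,cv2.COLOR_BGR2HSV)
m=((h[...,0]>98)&(h[...,0]<118)&(h[...,1]>100));z=np.zeros_like(m);z[150:195,350:392]=1
ys,xs=np.nonzero(m&z);print("cup px",xs.min(),xs.max(),ys.min(),ys.max())
g=np.array([plane(it,np.array((u,ys.min()+13)),.1) for u in(xs.min()-.5,xs.max()+.5)]);print("cup width",np.linalg.norm(g[0]-g[1]))
# rim circle: predict projection for candidates
for X in ((.67,-.14),(.68,-.145)):
    q=np.array([proj(it,np.array([X[0]+.034*np.cos(a),X[1]+.034*np.sin(a),zz])) for a in np.linspace(0,6.28,40) for zz in(.1,0)]);print(X,q.min(0).round(1),q.max(0).round(1))
xw=[np.cos(1.926),np.sin(1.926),0]
rows([.5,.007,.24],pose_x(xw,[0,0,-1]),24)
E
```

```text
{'TL': [0.616, 0.356, 0.126], 'BL': [0.536, 0.355, 0.126], 'TR': [0.617, 0.327, 0.074], 'BR': [0.538, 0.325, 0.074]} [0.5766 0.3405 0.1   ]
level yaw 0.020938016007298773 0.07999581858372404 width 0.05960504043343014
ctr z.1 [0.5781 0.343  0.1   ]
rest [[0.455, -0.222, 0.01], [0.395, -0.214, 0.01], [0.374, -0.36, 0.01], [0.432, -0.374, 0.01]] [ 0.41385742 -0.29245679  0.01      ]
yaw 1.4210714158982005 0.151070781684116
cup px 357 383 158 188
cup width 0.0746651374395571
(0.67, -0.14) [354.6 155.8] [382.4 187.9]
(0.68, -0.145) [356.2 152.4] [384.1 184.7]
24 rows of [-0.0001, -0.0001, -0.0668] [0.0344, -0.0037, -0.0015] | deg 3.83 mm 34.7
```

```bash
R='[[0,0,-0.0668],[0.0344,-0.0037,-0.0015],0]'; python3 -m jog '[[[0,0,-0.0668],[0.0344,-0.0037,-0.0015],0],[[0,0,-0.0668],[0.0344,-0.0037,-0.0015],0],[[0,0,-0.0668],[0.0344,-0.0037,-0.0015],0],[[0,0,-0.0668],[0.0344,-0.0037,-0.0015],0],[[0,0,-0.0668],[0.0344,-0.0037,-0.0015],0],[[0,0,-0.0668],[0.0344,-0.0037,-0.0015],0],[[0,0,-0.0668],[0.0344,-0.0037,-0.0015],0],[[0,0,-0.0668],[0.0344,-0.0037,-0.0015],0],[[0,0,-0.0668],[0.0344,-0.0037,-0.0015],0],[[0,0,-0.0668],[0.0344,-0.0037,-0.0015],0],[[0,0,-0.0668],[0.0344,-0.0037,-0.0015],0],[[0,0,-0.0668],[0.0344,-0.0037,-0.0015],0]]' 60
python3 -m jog '[[[0,0,-0.0668],[0.0344,-0.0037,-0.0015],0],[[0,0,-0.0668],[0.0344,-0.0037,-0.0015],0],[[0,0,-0.0668],[0.0344,-0.0037,-0.0015],0],[[0,0,-0.0668],[0.0344,-0.0037,-0.0015],0],[[0,0,-0.0668],[0.0344,-0.0037,-0.0015],0],[[0,0,-0.0668],[0.0344,-0.0037,-0.0015],0],[[0,0,-0.0668],[0.0344,-0.0037,-0.0015],0],[[0,0,-0.0668],[0.0344,-0.0037,-0.0015],0],[[0,0,-0.0668],[0.0344,-0.0037,-0.0015],0],[[0,0,-0.0668],[0.0344,-0.0037,-0.0015],0],[[0,0,-0.0668],[0.0344,-0.0037,-0.0015],0],[[0,0,-0.0668],[0.0344,-0.0037,-0.0015],0]]'
python3 - <<'E'
from h import *
s=bot.sense(); print({k:np.round(s[k],3).tolist() for k in('clock','q','eef_pos','tool_rot')})
i=camera_info("wrist"); im=read_camera("wrist")[:,:,::-1]; cv2.imwrite("pics/w1.png",im)
print(np.round(i["camera_matrix"],1).tolist(),(-np.array(i["R"]).T@i["t"]).round(3), np.round(i["R"],2).tolist())
E
```

```text
clock: 1.1
eef_pos: [0.5128, -0.3972, 0.2215]
tool_rot: [-3.141, -0.0, 1.127]
wrist_force: [0.2, -0.2, -0.9]
grip_width: 0.0856
finger_force: 0.0
clock: 2.1
eef_pos: [0.5004, 0.0069, 0.2398]
tool_rot: [3.141, -0.0, 1.929]
wrist_force: [0.8, 0.2, 0.2]
grip_width: 0.0852
finger_force: 0.0
{'clock': 2.1, 'q': [0.303, 0.297, -0.503, 2.053, 0.191, 0.835, 0.048], 'eef_pos': [0.5, 0.007, 0.24], 'tool_rot': [3.141, -0.0, 1.929]}
[[277.7, 0.0, 314.9], [0.0, 277.7, 203.7], [0.0, 0.0, 1.0]] [0.477 0.07  0.409] [[0.94, 0.35, -0.0], [0.34, -0.9, 0.27], [0.09, -0.25, -0.96]]
```

View pics/w1.png

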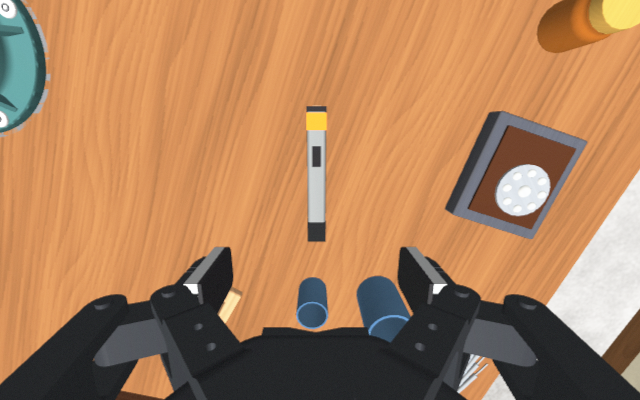

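Wrist view: wand vertical in the image, head top edge about (316,106), tail edge (316,241), well lined up between the fingers.

Run:
```python
from h import *
i=camera_info("wrist"); im=cv2.imread("pics/w1.png"); g=cv2.cvtColor(im,cv2.COLOR_BGR2HSV)
m=((g[...,1]<60)|(g[...,2]<80)|((g[...,1]>170)&(g[...,2]>230))).astype(np.uint8); z=np.zeros_like(m); z[98:246,298:335]=1
r=cv2.minAreaRect(cv2.findNonZero(m&z)); print(r)
b=np.array([plane(i,p,.026) for p in cv2.boxPoints(r)]); b=b[np.argsort(b[:,1])]
t,h=b[:2].mean(0),b[2:].mean(0); print(t.round(4),h.round(4),np.linalg.norm(h-t)); d=h-t; yaw=np.arctan2(d[1],d[0]); c=(h+t)/2; print("centre",c.round(4),"yaw",yaw)
rows([c[0],c[1],.002],pose_x([np.cos(yaw),np.sin(yaw),0],[0,0,-1]),8)
```

```text
((316.0, 173.5), (133.0, 20.0), 90.0)
[ 0.5322 -0.0717  0.026 ] [0.4645 0.1026 0.026 ] 0.18700128759043366
centre [0.4984 0.0154 0.026 ] yaw 1.9412315931323627
8 rows of [-0.0001, -0.0006, -0.0001] [-0.0001, 0.0002, 0.0298] | deg 0.03 mm 29.8
```

Run:
```python
from h import *
s=bot.sense(); print({k:np.round(s[k],4).tolist() for k in('clock','q','dq','eef_pos','tool_rot')})
i=camera_info("wrist"); im=read_camera("wrist")[:,:,::-1]; g=cv2.cvtColor(np.ascontiguousarray(im),cv2.COLOR_BGR2HSV)
m=((g[...,1]<60)|(g[...,2]<80)|((g[...,1]>170)&(g[...,2]>230))).astype(np.uint8); z=np.zeros_like(m); z[98:246,298:335]=1
r=cv2.minAreaRect(cv2.findNonZero(m&z)); print(r)
b=np.array([plane(i,p,.026) for p in cv2.boxPoints(r)]); b=b[np.argsort(b[:,1])]
t,h=b[:2].mean(0),b[2:].mean(0); print(t.round(4),h.round(4),np.linalg.norm(h-t)); d=h-t; yaw=np.arctan2(d[1],d[0]); c=(h+t)/2; print("centre",c.round(4),"yaw",yaw)
rows([c[0],c[1],.002],pose_x([np.cos(yaw),np.sin(yaw),0],[0,0,-1]),8)
```

```text
{'clock': 2.15, 'q': [0.2989, 0.2944, -0.5131, 2.0573, 0.1869, 0.8361, 0.048], 'dq': [0.0238, 0.0123, 0.0188, -0.0212, 0.0029, 0.0099, 0.0033], 'eef_pos': [0.497, 0.0149, 0.2402], 'tool_rot': [-3.1411, -0.0047, 1.9406]}
((317.0, 179.5), (131.0, 20.0), 90.0)
[ 0.5365 -0.0787  0.026 ] [0.4689 0.0949 0.026 ] 0.1862863981223885
centre [0.5027 0.0081 0.026 ] yaw 1.9421729803686463
8 rows of [-0.0, -0.0003, -0.0007] [-0.0006, 0.0003, 0.0298] | deg 0.05 mm 29.8
```

```bash
python3 -m jog '[[[0,0,0],[0,0,0.025],0],[[0,0,0],[0,0,0.03],0],[[0,0,0],[0,0,0.03],0],[[0,0,0],[0,0,0.03],0],[[0,0,0],[0,0,0.03],0],[[0,0,0],[0,0,0.025],0],[[0,0,0],[0,0,0],0],[[0,0,0],[0,0,0],0],[[0,0,0],[0,0,0],0]]'
python3 - <<'E'
from h import *
i=camera_info("wrist"); im=read_camera("wrist")[:,:,::-1]; cv2.imwrite("pics/w2.png",im)
s=bot.sense(); print({k:np.round(s[k],4).tolist() for k in('clock','dq','eef_pos','tool_rot')})
rows([.5027,.0081,.001],pose_x([np.cos(1.942),np.sin(1.942),0],[0,0,-1]),4)
print(proj(i,np.array([.5027,.0081,.026])))
g=cv2.cvtColor(np.ascontiguousarray(im),cv2.COLOR_BGR2HSV)
for n,m in(("or",(g[...,1]>150)&(g[...,2]>220)&(g[...,0]>12)),("grey",(g[...,1]<50)&(g[...,2]>120)),("dark",g[...,2]<70)):
  for q,c,l in blobs(m,200): print(n,q.tolist(),c.round(1),plane(i,c,.026).round(4))
E
```

```text
clock: 2.95
eef_pos: [0.5019, 0.0051, 0.0707]
tool_rot: [3.14, 0.0, 1.925]
wrist_force: [0.4, 0.6, 0.4]
grip_width: 0.0856
finger_force: 0.0
{'clock': 3.0, 'dq': [0.0036, -0.0143, -0.0044, -0.0012, 0.0023, -0.0032, -0.0023], 'eef_pos': [0.5023, 0.0052, 0.0713], 'tool_rot': [3.139, 0.0008, 1.9246]}
4 rows of [0.0006, 0.0002, -0.0044] [0.0006, 0.0003, 0.0176] | deg 0.25 mm 17.6
[316.72783407 210.38112478]
or [297, 97, 38, 32, 1180] [315.6 112.9] [0.4759 0.0779 0.026 ]
grey [549, 122, 91, 177, 3618] [599.6 227. ] [0.725  0.0749 0.026 ]
grey [300, 129, 33, 155, 4200] [316.  207.9] [0.5014 0.0099 0.026 ]
grey [626, 222, 14, 46, 415] [634.  245.9] [0.762  0.0707 0.026 ]
grey [183, 247, 41, 47, 468] [201.3 270.5] [ 0.4286 -0.0766  0.026 ]
grey [407, 247, 40, 47, 460] [428.6 270.3] [ 0.6112 -0.009   0.026 ]
dark [299, 86, 35, 9, 307] [316.1  90. ] [0.4709 0.0926 0.026 ]
dark [526, 95, 114, 173, 5129] [584.3 177.5] [0.6891 0.1054 0.026 ]
dark [574, 156, 66, 108, 569] [608.2 209.4] [0.7224 0.09   0.026 ]
dark [309, 158, 14, 35, 460] [315.9 174.8] [0.4921 0.035  0.026 ]
dark [0, 248, 640, 152, 44314] [315.6 350.3] [ 0.5493 -0.1206  0.026 ]
dark [302, 283, 30, 30, 806] [316.6 298.2] [ 0.5307 -0.0678  0.026 ]
```

```bash
python3 -m jog '[[[0,0,-0.004],[0.0006,0.0003,0.0175],0],[[0,0,-0.004],[0.0006,0.0003,0.0175],0],[[0,0,-0.004],[0.0006,0.0003,0.0175],0],[[0,0,-0.004],[0.0006,0.0003,0.0165],0],[[0,0,0],[0,0,0],0],[[0,0,0],[0,0,0],0],[[0,0,0],[0,0,0],1],[[0,0,0],[0,0,0],1],[[0,0,0],[0,0,0],1],[[0,0,0],[0,0,0],1],[[0,0,0],[0,0,0],1],[[0,0,0],[0,0,0],1]]' 60
python3 -m jog '[[[0,0,0],[0,0,0],1],[[0,0,0],[0,0,0],1],[[0,0,0],[0,0,0],1],[[0,0,0],[0,0,0],1]]'
```

```text
clock: 4.0
eef_pos: [0.5014, 0.0078, 0.0012]
tool_rot: [3.141, 0.0, 1.941]
wrist_force: [-0.3, -0.9, -0.2]
grip_width: 0.0121
finger_force: 0.0
clock: 4.33
eef_pos: [0.5012, 0.0079, 0.0008]
tool_rot: [-3.141, -0.0, 1.941]
wrist_force: [0.6, -0.8, -0.6]
grip_width: 0.0002
finger_force: 0.0
```

Run:
```python
from h import *
a=read_camera("wrist")[:,:,::-1]; b=read_camera("side")[150:300,230:430,::-1]; t=read_camera("top")[180:280,250:400,::-1]
o=np.zeros((600,800,3),np.uint8); o[:250,:400]=cv2.resize(a,(400,250)); o[:300,400:800]=cv2.resize(b,(400,300)); o[300:567,:400]=cv2.resize(t,(400,267)); cv2.imwrite("pics/f1.png",o)
```

```text
(no output)
```

View pics/f1.png

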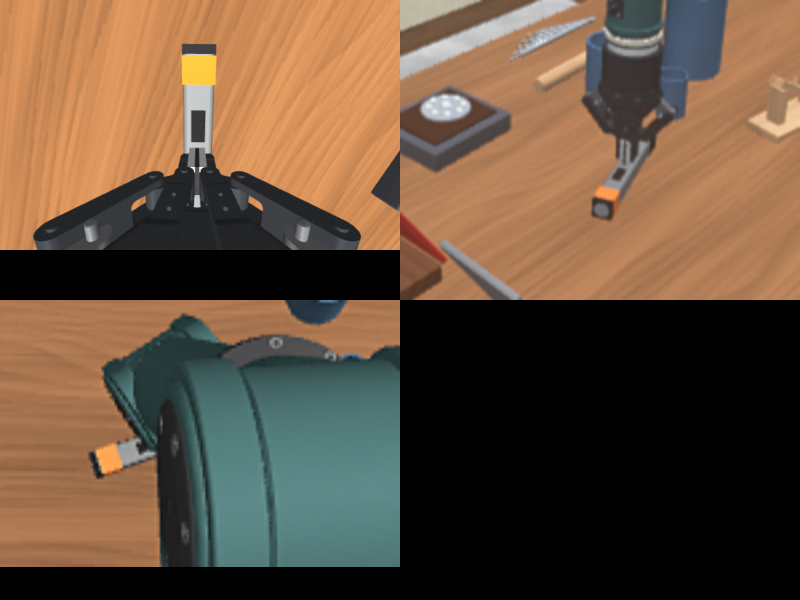

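The picture shows the fingers shut above the wand's top face (wrist crop tip (198,150); side crop tips (625,165)), though the TCP reads z=0.001. I'll check the reading against the cameras.

Run:
```python
from h import *
s=bot.sense();print({k:np.round(s[k],4).tolist() for k in('clock','q','eef_pos','tool_rot','wrist_force','grip_width')})
i,j=camera_info("wrist"),camera_info("side")
for z in(0,.013,.026,.04): 
    X=np.array([*s['eef_pos'][:2],z]); print(z,proj(i,X).round(1),proj(j,X).round(1))
print((-np.array(i["R"]).T@i["t"]).round(4))
a=read_camera("wrist")[:,:,::-1][190:350,220:420]; b=read_camera("side")[195:255,310:380,::-1]
o=np.zeros((480,1200//1,3),np.uint8)[:, :800]; o[:320,:400]=cv2.resize(a,(400,320),interpolation=2); o[:330,410:795]=cv2.resize(b,(385,330),interpolation=2); cv2.imwrite("pics/f2.png",o)
```

```text
{'clock': 4.4833, 'q': [0.0692, 0.6691, -0.2376, 2.2197, 0.5103, 0.3035, -0.2388], 'eef_pos': [0.5012, 0.008, 0.0008], 'tool_rot': [-3.1414, -0.0001, 1.9411], 'wrist_force': [-0.569, -0.0575, -0.3421], 'grip_width': 0.0002}
0 [314.4 233.4] [342.2 239.4]
0.013 [314.3 241.2] [342.4 235.4]
0.026 [314.2 250.3] [342.6 231.4]
0.04 [314.1 261.9] [342.8 227.1]
[0.4775 0.0708 0.1703]
```

View pics/f2.png

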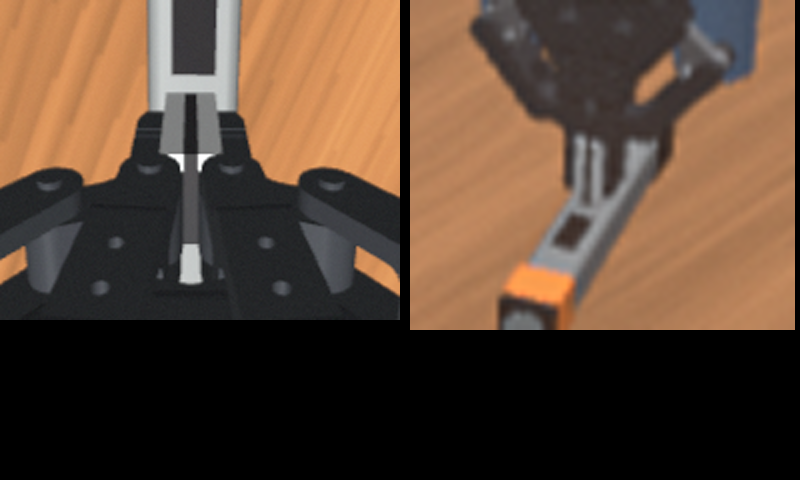

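Tips sit at about z≈0.025 by both cameras (wrist front edge (315,236), side (342.7,232)), i.e. ~25 mm short of the reported TCP. So I'll open, then go down further in small, force-watched steps.

```bash
python3 -m jog '[[[0,0,0],[0,0,0],0],[[0,0,0],[0,0,0],0],[[0,0,0],[0,0,0],0],[[0,0,0],[0,0,0],0],[[0,0,0],[0,0,0],0],[[0,0,0],[0,0,0],0],[[0,0,0],[0,0,0],0]]'
python3 -m jog '[[[0,0,0],[0,0,0.004],0],[[0,0,0],[0,0,0.004],0],[[0,0,0],[0,0,0],0]]'
python3 - <<'E'
from h import *
s=bot.sense(); i,j=camera_info("wrist"),camera_info("side"); p,R=tool(s['eef_pos'],s['tool_rot']); print(p,s['wrist_force'],s['grip_width'])
for y in(-.0425,.0425):
  for z in(-.05,-.013,0): X=p+R@[.011,y,z]; print(y,z,X[2].round(3),proj(i,X).round(1),proj(j,X).round(1))
a=read_camera("wrist")[:,:,::-1][150:350,150:490]; b=read_camera("side")[170:260,270:400,::-1]
o=np.zeros((560,800,3),np.uint8); o[:235,:400]=cv2.resize(a,(400,235),interpolation=2); o[:277,400:]=cv2.resize(b,(400,277),interpolation=2); cv2.imwrite("pics/f3.png",o[:280])
E
```

```text
clock: 5.17
eef_pos: [0.5013, 0.0079, 0.0009]
tool_rot: [-3.142, 0.0, 1.941]
wrist_force: [-0.6, 0.3, 0.3]
grip_width: 0.0828
finger_force: 0.0
clock: 5.42
eef_pos: [0.5008, 0.0079, -0.0079]
tool_rot: [-3.14, -0.0, 1.941]
wrist_force: [-0.4, 0.3, -0.1]
grip_width: 0.0854
finger_force: 0.0
[ 0.50080129  0.00786463 -0.0078753 ] [-0.39289701  0.28173899 -0.11105249] 0.08537438482942435
-0.0425 -0.05 0.042 [223.3 251.5] [357.2 232. ]
-0.0425 -0.013 0.005 [243.1 224.8] [356.4 243.6]
-0.0425 0 -0.008 [248.2 217.9] [356.1 247.6]
0.0425 -0.05 0.042 [404.8 251.5] [326.6 225.2]
0.0425 -0.013 0.005 [385.5 224.7] [326.2 236.7]
0.0425 0 -0.008 [380.6 217.9] [326.1 240.6]
```

View pics/f3.png

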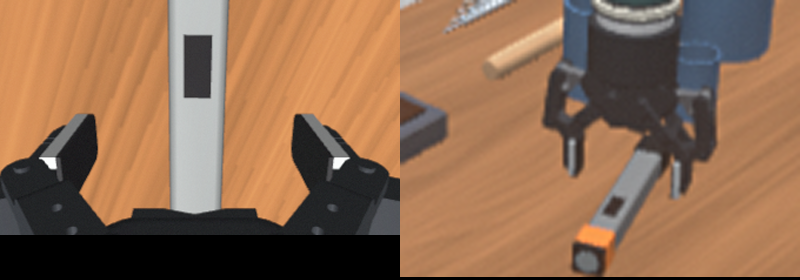

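Tips' front corners are at about (231,248) and (405,248), which matches points ~45 mm behind the reported TCP where 13–19 mm was expected: the real tips are ~25 mm short of the reported TCP along the tool. Going down by that.

```bash
python3 -m jog '[[[0,0,0],[0.001,0,0.008],0],[[0,0,0],[0.001,0,0.008],0],[[0,0,0],[0,0,0],0],[[0,0,0],[0,0,0],1],[[0,0,0],[0,0,0],1],[[0,0,0],[0,0,0],1],[[0,0,0],[0,0,0],1],[[0,0,0],[0,0,0],1],[[0,0,0],[0,0,0],1],[[0,0,0],[0,0,0],1]]' 60
```

```text
clock: 6.35
eef_pos: [0.5009, 0.0098, -0.0226]
tool_rot: [3.141, 0.0, 1.941]
wrist_force: [-0.8, -0.1, 5.2]
grip_width: 0.0252
finger_force: 60.5
```

```bash
python3 -m jog '[[[0,0,0],[0,0,-0.02],1],[[0,0,0],[0,0,-0.035],1],[[0,0,0],[0,0,-0.035],1],[[0,0,0],[0,0,-0.035],1],[[0,0,0],[0,0,-0.025],1],[[0,0,0],[0,0,0],1],[[0,0,0],[0,0,0],1]]'
cat >> h.py <<'E'
OFF=np.array([-.002,0,-.0356])  # wand centre in reported tool frame
T=np.array([.577,.342,.1]); n=np.array([np.sin(.021)*np.cos(np.pi/6),-np.cos(.021)*np.cos(np.pi/6),.5])
def wandpix(name,i,im):
    g=cv2.cvtColor(np.ascontiguousarray(im),cv2.COLOR_RGB2HSV)
    return [(q.tolist(),c.round(1)) for q,c,l in blobs((g[...,0]>5)&(g[...,0]<28)&(g[...,1]>165)&(g[...,2]>190),25)]
E
python3 - <<'E'
from h import *
s=bot.sense(); p,R=tool(s['eef_pos'],s['tool_rot'])
print(p.round(4),s['tool_rot'].round(3),s['q'].round(3),s['grip_width'])
for nm in("wrist","side"):
    i=camera_info(nm); im=read_camera(nm); print(nm,wandpix(nm,i,im))
    for l,o in(("orangeTop",[.0815,0,-.013]),("orangemid",[.0815,0,0])): print(l,proj(i,p+R@(OFF+o)).round(1))
Rt=pose_x(-n,[0,0,-1]); W=T+.175*n; rows(W-Rt@OFF,Rt,10)
E
```

```text
clock: 6.93
eef_pos: [0.5012, 0.0094, 0.1279]
tool_rot: [3.139, 0.001, 1.94]
wrist_force: [-0.1, 0.8, -1.4]
grip_width: 0.0248
finger_force: 59.9
[0.5012 0.0094 0.1279] [3.139e+00 1.000e-03 1.940e+00] [ 0.23   0.458 -0.444  2.157  0.349  0.59  -0.097] 0.024800062595262868
wrist [([283, 85, 67, 57, 3582], array([315.8, 113.3]))]
orangeTop [313.8  95.7]
orangemid [313.9  98.9]
side [([330, 193, 13, 6, 49], array([336.1, 195.4]))]
orangeTop [334.5 196. ]
orangemid [334.3 200.8]
10 rows of [0.0089, -0.0518, 0.0342] [0.0135, 0.0114, -0.0065] | deg 3.59 mm 18.8
```

```bash
python3 -m jog '[[[0.0089,-0.0518,0.0342],[0.0135,0.0114,-0.0065],1],[[0.0089,-0.0518,0.0342],[0.0135,0.0114,-0.0065],1],[[0.0089,-0.0518,0.0342],[0.0135,0.0114,-0.0065],1],[[0.0089,-0.0518,0.0342],[0.0135,0.0114,-0.0065],1],[[0.0089,-0.0518,0.0342],[0.0135,0.0114,-0.0065],1],[[0.0089,-0.0518,0.0342],[0.0135,0.0114,-0.0065],1],[[0.0089,-0.0518,0.0342],[0.0135,0.0114,-0.0065],1],[[0.0089,-0.0518,0.0342],[0.0135,0.0114,-0.0065],1],[[0.0089,-0.0518,0.0342],[0.0135,0.0114,-0.0065],1],[[0.0089,-0.0518,0.0342],[0.0135,0.0114,-0.0065],1],[[0,0,0],[0,0,0],1],[[0,0,0],[0,0,0],1]]'
python3 - <<'E'
from h import *
s=bot.sense(); p,R=tool(s['eef_pos'],s['tool_rot'])
print(s['tool_rot'].round(3),s['q'].round(3),s['grip_width'])
W=p+R@OFF; L=W+R[:,0]*.095; print("W",W.round(4),"lens",L.round(4)); 
k=np.dot(T-L,-n)/np.dot(R[:,0],-n); H=L+R[:,0]*k; print("dist",k,"hit err mm",((H-T)*1e3).round(1),"ang",np.degrees(np.arccos(R[:,0]@-n)))
for nm in("side","top","wrist"):
    i=camera_info(nm); im=read_camera(nm); cv2.imwrite(f"pics/s_{nm}.png",im[:,:,::-1]); print(nm,wandpix(nm,i,im))
    for l,o in(("orangeTop",[.075,0,-.013]),("orangemid",[.075,0,0])): print(l,proj(i,p+R@(OFF+o)).round(1))
    print("T",proj(i,T).round(1),"lens",proj(i,L).round(1))
Rt=pose_x(-n,[0,0,-1]); W=T+.175*n; rows(W-Rt@OFF,Rt,2)
E
```

```text
clock: 8.03
eef_pos: [0.5807, 0.1774, 0.1533]
tool_rot: [-3.14, 0.524, 1.597]
wrist_force: [-0.7, -0.8, -1.5]
grip_width: 0.025
finger_force: 59.8
[-3.14   0.524  1.597] [-0.507  0.637 -0.148  1.796  0.571  1.117 -0.976] 0.025006759117851753
W [0.5804 0.1935 0.1851] lens [0.5782 0.2758 0.1376]
dist 0.0761790860770725 hit err mm [-0.5 -0.3 -0.5] ang 0.2632402963285925
side [([240, 210, 13, 11, 80], array([246., 215.]))]
orangeTop [245.8 215.4]
orangemid [248.3 218.5]
T [220.5 251.9] lens [242.7 225.3]
top []
orangeTop [216.  191.6]
orangemid [219.6 192.6]
T [193.1 196.4] lens [213.9 193.4]
wrist [([519, 0, 28, 32, 434], array([529.1,  17.6])), ([283, 86, 66, 56, 3551], array([315.6, 113.2]))]
orangeTop [313.4 103. ]
orangemid [313.6 105.3]
T [ 313.7 -179.2] lens [313.4  56.5]
2 rows of [-0.0004, 0.001, -0.0005] [0.0007, -0.0001, -0.0005] | deg 0.07 mm 0.8
```

```bash
python3 -m jog '[[[0,0,0],[0.0007,0,0],1],[[0,0,0],[0,0,0],1],[[0,0,0],[0,0,0],1],[[0,0,0],[0,0,0],1],[[0,0,0],[0,0,0],1],[[0,0,0],[0,0,0],1],[[0,0,0],[0,0,0],1],[[0,0,0],[0,0,0],1],[[0,0,0],[0,0,0],1],[[0,0,0],[0,0,0],1],[[0,0,0],[0,0,0],1],[[0,0,0],[0,0,0],1]]'
python3 - <<'E'
from h import *
s=bot.sense(); p,R=tool(s['eef_pos'],s['tool_rot'])
W=p+R@OFF; L=W+R[:,0]*.095
k=np.dot(T-L,-n)/np.dot(R[:,0],-n); H=L+R[:,0]*k; print("dist",k,"hit err mm",((H-T)*1e3).round(1),"ang",np.degrees(np.arccos(R[:,0]@-n)))
a=read_camera("side")[:,:,::-1]; t=read_camera("top")[:,:,::-1]; i=camera_info("side"); print(wandpix(0,i,a[:,:,::-1]))
o=np.zeros((420,800,3),np.uint8); o[:420,:500]=cv2.resize(a[160:300,170:337],(500,420),interpolation=2); o[:300,500:]=cv2.resize(t[130:230,160:260],(300,300),interpolation=2); cv2.imwrite("pics/scan.png",o)
E
```

```text
clock: 9.18
eef_pos: [0.5818, 0.1754, 0.1563]
tool_rot: [3.139, 0.523, 1.59]
wrist_force: [-0.8, -0.3, -1.8]
grip_width: 0.0249
finger_force: 59.8
dist 0.07950292780642396 hit err mm [1.4 0.6 0.9] ang 0.08131919568522616
[([240, 209, 13, 10, 79], array([246.3, 213.3]))]
```

View pics/scan.png

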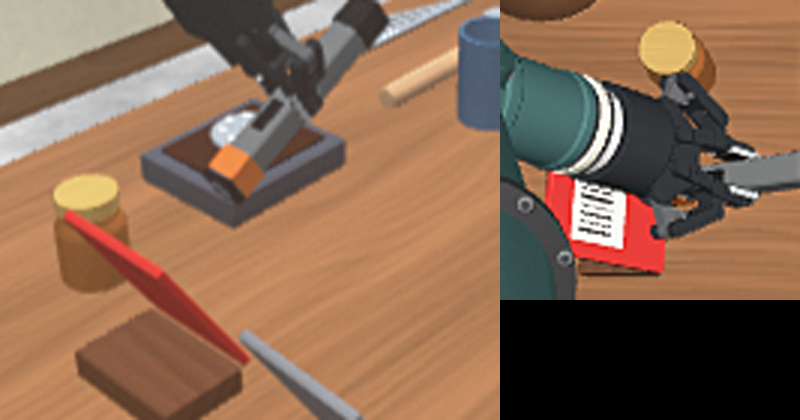

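Side view: the wand's head points squarely at the middle of the red panel's face (orange at (246,213)), about 8 cm off; jar, plaque and stand untouched. Now the rest: check its frame in two views and plan.

Run:
```python
from h import *
it,js=camera_info("top"),camera_info("side")
for a,b in(((395,249),(403.7,210.5)),((392.6,270),(418.8,218.5)),((444.6,279),(450,202.5))):
    X,e=two(it,a,js,b); print(X.round(4),round(e,4))
top=cv2.imread("pics/top0.png"); h=cv2.cvtColor(top,cv2.COLOR_BGR2LAB).astype(float); 
sub=h[238:292,382:460]; bg=np.median(sub.reshape(-1,3),0); print(bg, h[252,400],h[268,397],h[265,435])
m=(sub[...,0]>175).astype(np.uint8); m=max(blobs(m,50),key=lambda q:q[0][4])[2].astype(np.uint8)
r=cv2.minAreaRect(cv2.findNonZero(m)); print(r)
b=np.array([plane(it,p+[382,238],.012) for p in cv2.boxPoints(r)]); print(b.round(3).tolist(),b.mean(0).round(4),[np.linalg.norm(b[k]-b[k-1]).round(4) for k in range(4)])
```

```text
[ 0.4543 -0.2219  0.0106] 0.0011
[ 0.3961 -0.213   0.0117] 0.0017
[ 0.3739 -0.3593  0.0129] 0.0007
[126. 142. 154.] [180. 138. 154.] [200. 137. 156.] [194. 138. 156.]
((38.43865966796875, 25.718971252441406), (54.463584899902344, 21.037599563598633), 10.885527610778809)
[[0.398, -0.211, 0.012], [0.457, -0.223, 0.012], [0.431, -0.375, 0.012], [0.373, -0.361, 0.012]] [ 0.4148 -0.2928  0.012 ] [np.float64(0.1525), np.float64(0.0599), np.float64(0.1543), np.float64(0.0597)]
```

```bash
cat >> h.py <<'E'
RC=np.array([.4145,-.2925,0]); PS=1.412; e=np.array([np.cos(PS),np.sin(PS),0]); Z=np.array([0,0,1.])
u=e*np.cos(np.pi/6)+.5*Z; mN=-.5*e+np.cos(np.pi/6)*Z
FOOT=RC-.0665*e+.0413*Z; WR=FOOT+.095*u; RR=pose_x(u,-mN)
def rest_target(du,dm): return WR+du*u+dm*mN-RR@OFF
E
python3 - <<'E'
from h import *
print(WR,u,mN); rows(rest_target(.006,.07),RR,18)
s=bot.sense(); print(s['clock'])
E
```

```text
[ 0.41699409 -0.27692603  0.0888    ] [0.13694442 0.85512936 0.5       ] [-0.0790649  -0.49370917  0.8660254 ]
18 rows of [0.0001, 0.058, 0.0105] [-0.0274, -0.0077, 0.0026] | deg 3.38 mm 28.6
9.2833
```

```bash
python3 -m jog '[[[0,0,0],[0,0,0],1],[[0,0,0],[0,0,0],1],[[0,0,0],[0,0,0],1],[[0,0.058,0.0105],[-0.0274,-0.0077,0.0026],1],[[0,0.058,0.0105],[-0.0274,-0.0077,0.0026],1],[[0,0.058,0.0105],[-0.0274,-0.0077,0.0026],1],[[0,0.058,0.0105],[-0.0274,-0.0077,0.0026],1],[[0,0.058,0.0105],[-0.0274,-0.0077,0.0026],1],[[0,0.058,0.0105],[-0.0274,-0.0077,0.0026],1],[[0,0.058,0.0105],[-0.0274,-0.0077,0.0026],1],[[0,0.058,0.0105],[-0.0274,-0.0077,0.0026],1],[[0,0.058,0.0105],[-0.0274,-0.0077,0.0026],1]]'
python3 -m jog '[[[0,0.058,0.0105],[-0.0274,-0.0077,0.0026],1],[[0,0.058,0.0105],[-0.0274,-0.0077,0.0026],1],[[0,0.058,0.0105],[-0.0274,-0.0077,0.0026],1],[[0,0.058,0.0105],[-0.0274,-0.0077,0.0026],1],[[0,0.058,0.0105],[-0.0274,-0.0077,0.0026],1],[[0,0.058,0.0105],[-0.0274,-0.0077,0.0026],1],[[0,0.058,0.0105],[-0.0274,-0.0077,0.0026],1],[[0,0.058,0.0105],[-0.0274,-0.0077,0.0026],1],[[0,0.058,0.0105],[-0.0274,-0.0077,0.0026],1],[[0,0,0],[0,0,0],1],[[0,0,0],[0,0,0],1],[[0,0,0],[0,0,0],1]]'
python3 - <<'E'
from h import *
print(bot.sense()['q'].round(3))
for nm in("side","wrist","top"):
    i=camera_info(nm); im=read_camera(nm); s=bot.sense(); p,R=tool(s['eef_pos'],s['tool_rot']); cv2.imwrite(f"pics/r_{nm}.png",im[:,:,::-1]); print(nm,wandpix(nm,i,im))
    for l,o in(("orangeTop",[.075,0,-.013]),("orangemid",[.075,0,0])): print(l,proj(i,p+R@(OFF+o)).round(1))
W=p+R@OFF; d=W-WR; print("along u,m,lat:",(d@u).round(4),(d@mN).round(4),(d@np.cross(mN,u)).round(4)); rows(rest_target(.006,.012),RR,4)
E
```

```text
clock: 10.28
eef_pos: [0.5072, -0.0649, 0.2038]
tool_rot: [3.113, -0.002, 1.501]
wrist_force: [0.2, -0.1, -1.5]
grip_width: 0.0245
finger_force: 59.7
clock: 11.28
eef_pos: [0.4144, -0.2864, 0.1222]
tool_rot: [3.14, -0.525, 1.412]
wrist_force: [0.6, 0.7, -0.7]
grip_width: 0.0246
finger_force: 59.7
[ 1.083  0.631 -0.418  1.98  -0.265  0.873  0.746]
side []
orangeTop [426.6 152.1]
orangemid [424.5 156.5]
wrist [([283, 86, 67, 56, 3550], array([315.9, 113.4]))]
orangeTop [314.  110.7]
orangemid [314.1 112.3]
top [([418, 250, 8, 13, 76], array([421.5, 256.5]))]
orangeTop [421.1 256.7]
orangemid [417.2 256.5]
along u,m,lat: 0.0083 0.0696 0.0003
4 rows of [0.0004, -0.0001, 0.001] [-0.0006, 0.0, 0.0144] | deg 0.06 mm 14.4
```

```bash
python3 -m jog '[[[0,0,0.001],[-0.0006,0,0.0144],1],[[0,0,0.001],[-0.0006,0,0.0144],1],[[0,0,0.001],[-0.0006,0,0.0144],1],[[0,0,0.001],[-0.0006,0,0.0144],1],[[0,0,0],[0,0,0],1],[[0,0,0],[0,0,0],1],[[0,0,0],[0,0,0],1]]'
python3 - <<'E'
from h import *
for nm in("top","side"):
    i=camera_info(nm); im=read_camera(nm); s=bot.sense(); p,R=tool(s['eef_pos'],s['tool_rot']); cv2.imwrite(f"pics/r2_{nm}.png",im[:,:,::-1]); print(nm,wandpix(nm,i,im))
    for l,o in(("orangeTop",[.075,0,-.013]),("lens",[.095,0,0])): print(l,proj(i,p+R@(OFF+o)).round(1))
W=p+R@OFF; d=W-WR; print("along u,m,lat:",(d@u).round(4),(d@mN).round(4),(d@np.cross(mN,u)).round(4),s['wrist_force'],s['clock']); rows(rest_target(.006,.0),RR,4)
E
```

```text
clock: 12.02
eef_pos: [0.4196, -0.2599, 0.0722]
tool_rot: [3.14, -0.524, 1.41]
wrist_force: [-0.3, 0.2, -1.6]
grip_width: 0.0245
finger_force: 60.1
top [([401, 251, 8, 12, 70], array([404.8, 256.3]))]
orangeTop [406. 256.]
lens [396.5 254.3]
side []
orangeTop [418.  171.1]
lens [412.3 173.8]
along u,m,lat: 0.0041 0.0128 0.0003 [-0.9248703  -0.44553029 -2.33862779] 12.1167
4 rows of [0.0008, 0.0001, -0.0007] [0.0005, 0.0, 0.0032] | deg 0.06 mm 3.2
```

```bash
python3 -m jog '[[[0,0,0],[0,0,0.003],1],[[0,0,0],[0,0,0.003],1],[[0,0,0],[0,0,0.003],1],[[0,0,0],[0,0,0],1],[[0,0,0],[0,0,0],1]]'
python3 -m jog '[[[0,0,0],[0,0,0.002],1],[[0,0,0],[0,0,0.002],1],[[0,0,0],[0,0,0],1]]'
python3 - <<'E'
from h import *
s=bot.sense(); p,R=tool(s['eef_pos'],s['tool_rot']); f=s['wrist_force']
W=p+R@OFF; d=W-WR; print("along u,m,lat:",(d@u).round(4),(d@mN).round(4),(d@np.cross(mN,u)).round(4),"F",(f@u).round(1),(f@mN).round(1))
E
```

```text
clock: 12.53
eef_pos: [0.4208, -0.2557, 0.0644]
tool_rot: [3.139, -0.524, 1.409]
wrist_force: [-0.2, -1.2, 5.1]
grip_width: 0.0248
finger_force: 61.0
clock: 12.78
eef_pos: [0.421, -0.2534, 0.0609]
tool_rot: [3.14, -0.525, 1.409]
wrist_force: [0.4, 0.5, 5.9]
grip_width: 0.0247
finger_force: 61.4
along u,m,lat: 0.0047 -0.0005 -0.0001 F 3.5 4.8
```

```bash
python3 -m jog '[[[0,0,0],[-0.002,0,0],1],[[0,0,0],[-0.0015,0,0],1],[[0,0,0],[0,0,0],1]]'
python3 -m jog '[[[0,0,0],[-0.0015,0,0],1],[[0,0,0],[0,0,0],1]]'
python3 - <<'E'
from h import *
s=bot.sense(); p,R=tool(s['eef_pos'],s['tool_rot']); f=s['wrist_force']
W=p+R@OFF; d=W-WR; print("along u,m,lat:",(d@u).round(4),(d@mN).round(4),(d@np.cross(mN,u)).round(4),"F",(f@u).round(1),(f@mN).round(1),s['ft_torque'])
for nm in("top",):
    i=camera_info(nm); im=read_camera(nm); cv2.imwrite("pics/r3_top.png",im[:,:,::-1]); print(wandpix(nm,i,im), proj(i,p+R@(OFF+[.075,0,-.013])).round(1),proj(i,WR+u*.075+mN*.013).round(1))
E
```

```text
clock: 13.03
eef_pos: [0.4207, -0.2548, 0.0601]
tool_rot: [3.141, -0.528, 1.41]
wrist_force: [-0.1, 3.1, 10.1]
grip_width: 0.025
finger_force: 61.7
clock: 13.2
eef_pos: [0.4206, -0.2552, 0.0599]
tool_rot: [3.141, -0.529, 1.41]
wrist_force: [0.2, 3.6, 11.2]
grip_width: 0.0248
finger_force: 61.9
along u,m,lat: 0.0024 -0.0004 -0.0 F 8.7 7.9 [ 0.56178347 -0.10390122  0.01658889]
[([396, 251, 9, 11, 63], array([399.9, 256.1]))] [403.2 255.9] [403.8 256.1]
```

Run:
```python
from h import *
im=read_camera("wrist"); cv2.imwrite("pics/r3_wrist.png",im[:,:,::-1]); print(wandpix(0,0,im))
a=cv2.resize(cv2.imread("pics/r3_top.png")[235:290,380:460],None,fx=5,fy=5,interpolation=2)
b=read_camera("side")[140:240,380:480,::-1]; b=cv2.resize(b,None,fx=4,fy=4,interpolation=2)
c=cv2.resize(im[:,:,::-1][60:260,200:440],(400,333))
o=np.zeros((600,800,3),np.uint8); o[:275,:400]=a; o[:400,400:]=b; o[275:600,:400]=c[:325]; cv2.imwrite("pics/rest.png",o)
```

```text
[([286, 93, 59, 51, 2842], array([315. , 117.5]))]
```

View pics/rest.png

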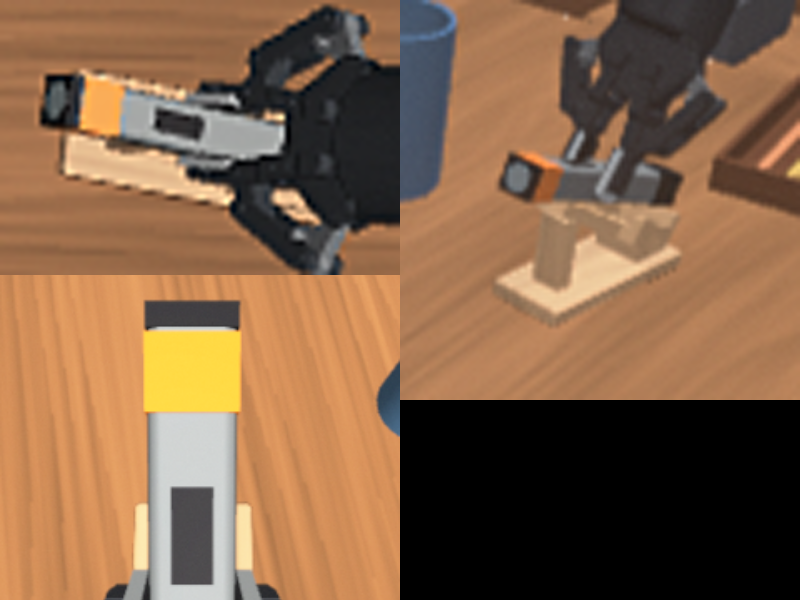

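The picture shows the wand above the rest with head (side crop (517,177)) lower than planned and tail (665,185) apparently high, so it seems to have turned in the grip. I'll compare with the predicted pixels.

Run:
```python
from h import *
j,it=camera_info("side"),camera_info("top")
s=bot.sense(); p,R=tool(s['eef_pos'],s['tool_rot']); G=p+R@OFF
print("expected seated: lens",proj(j,WR+.095*u).round(1),"tail top",proj(j,FOOT+.013*mN).round(1),"foot",proj(j,FOOT).round(1),"rest top corner high end",proj(j,RC+.06*e+.09*Z).round(1))
print("observed lens ~(409.2,184.3); tail ~(447,186); top lens/rim left edge ~(389,255)")
X,er=two(j,(409.2,184.3),it,(391.5,254.5)); print("lens tri",X.round(4),round(er,4), "grip centre",G.round(4))
d=X-WR; print("expected lens",(WR+.095*u).round(4))
for ang in(30,25,20,15,10,5,0):
    uu=e*np.cos(np.radians(ang))+Z*np.sin(np.radians(ang)); print(ang,proj(j,G+.095*uu).round(1),proj(j,G-.095*uu).round(1),"top orange",proj(it,G+.075*uu+.013*np.cross(uu,np.cross(Z,e))*-1).round(1))
print((R[:,0]).round(3))
```

```text
expected seated: lens [411.  178.3] tail top [444.4 187.5] foot [442.5 191.3] rest top corner high end [417.8 189.1]
observed lens ~(409.2,184.3); tail ~(447,186); top lens/rim left edge ~(389,255)
lens tri [ 0.4309 -0.1915  0.1188] 0.0003 grip centre [ 0.4174 -0.2747  0.0896]
expected lens [ 0.43   -0.1957  0.1363]
30 [410.5 178.2] [442.1 191.2] top orange [396.2 255.6]
25 [409.2 181. ] [443.2 188.8] top orange [395.  255.6]
20 [408.1 183.7] [444.3 186.3] top orange [394.  255.7]
15 [407.2 186.5] [445.2 183.8] top orange [393.2 255.8]
10 [406.4 189.3] [446.  181.3] top orange [392.6 255.9]
5 [405.8 192. ] [446.6 178.8] top orange [392.2 256.1]
0 [405.4 194.6] [447.1 176.3] top orange [392.1 256.3]
[0.138 0.852 0.505]
```

The wand turned about 10° head-down in the grip (at ~20°, the tail caught on the stop's top). I'll lift, turn the tool 10° head-up to restore 30°, and re-enter further uphill.

```bash
python3 -m jog '[[[0,0,0],[0,0,-0.01],1],[[0,0,0],[0,0,-0.015],1],[[0,0,0],[0,0,-0.015],1],[[0,0,0],[0,0,-0.005],1],[[0,0,0],[0,0,0],1],[[0,0,0],[0,0,0],1],[[0,0,0],[0,0,0],1]]'
cat >> h.py <<'E'
def wand_in_tool():
    """orange band seen by wrist cam -> depth by width -> point in tool frame"""
    i=camera_info("wrist"); s=bot.sense(); im=read_camera("wrist"); p,R=tool(s['eef_pos'],s['tool_rot'])
    q,c=max(wandpix(0,0,im),key=lambda t:t[0][4]); K=np.array(i["camera_matrix"])
    return q,c
def orange(im):
    g=cv2.cvtColor(np.ascontiguousarray(im),cv2.COLOR_RGB2HSV)
    return [(q.tolist(),c.round(1)) for q,c,l in blobs((g[...,0]>5)&(g[...,0]<20)&(g[...,1]>175)&(g[...,2]>120),15)]
E
python3 - <<'E'
from h import *
s=bot.sense(); p,R=tool(s['eef_pos'],s['tool_rot']); G=p+R@OFF
j,it=camera_info("side"),camera_info("top")
print(wand_in_tool()); print("side",orange(read_camera("side"))); print("top",orange(read_camera("top")))
for a in(30,25,20,15):
    uu=e*np.cos(np.radians(a))+Z*np.sin(np.radians(a)); mm=-e*np.sin(np.radians(a))+Z*np.cos(np.radians(a)); print(a,"side",proj(j,G+.075*uu+.0*mm).round(1),"top",proj(it,G+.075*uu+.013*mm).round(1))
i=camera_info("wrist")
for a in(0,-5,-8,-10,-12): 
    Q=Ro.from_rotvec([0,np.radians(a),0]).as_matrix()
    b=[proj(i,p+R@(OFF+Q@[.075,y,-.013])) for y in(-.013,.013)]; print(a,b[0].round(1),(b[1]-b[0]).round(1))
E
```

```text
clock: 13.93
eef_pos: [0.4151, -0.2794, 0.096]
tool_rot: [-3.141, -0.525, 1.408]
wrist_force: [0.3, -0.6, -1.3]
grip_width: 0.0248
finger_force: 60.4
([285, 93, 60, 51, 2849], array([315. , 117.5]))
side [([419, 165, 9, 11, 30], array([423.7, 169.9]))]
top [([213, 143, 18, 15, 61], array([224.5, 152.8]))]
30 side [422. 166.] top [416.  257.4]
25 side [421.  168.1] top [413.9 257.2]
20 side [420.1 170.3] top [411.9 257.1]
15 side [419.4 172.5] top [410.1 257. ]
0 [281.8 112.7] [62.8 -0. ]
-5 [283.5 111.4] [59.7 -0. ]
-8 [284.5 111.3] [57.9 -0. ]
-10 [285.1 111.5] [56.7 -0. ]
-12 [285.7 112. ] [55.6 -0. ]
```

Run:
```python
from h import *
s=bot.sense(); p,R=tool(s['eef_pos'],s['tool_rot']); i=camera_info("wrist"); Rc=np.array(i["R"]); C=-Rc.T@i["t"]
ct=R.T@(C-p); Rct=Rc@R; print("cam in tool",ct.round(4))
# w2 frame
p2,R2=tool([.5023,.0052,.0713],[3.139,.0008,1.9246]); R2c=Rct@R2.T; C2=p2+R2@ct
i2=dict(camera_matrix=i["camera_matrix"],R=R2c,t=-R2c@C2)
im=cv2.imread("pics/w2.png"); col=im[60:330,312:320].mean(1).mean(1)
d=np.diff(col); print([(k+60.5,round(d[k],0)) for k in range(len(d)) if abs(d[k])>18])
for zz in(.026,):
  h,t=plane(i2,np.array([316,86.]),zz),plane(i2,np.array([316.5,313.]),zz); print(h.round(4),t.round(4),np.linalg.norm(h-t),((h+t)/2).round(4),np.arctan2(*(h-t)[1::-1]))
  for r in(95.5,97,129,): print(r,np.linalg.norm(plane(i2,np.array([316,r]),zz)-(h+t)/2))
```

```text
cam in tool [ 0.0672  0.0006 -0.1694]
[(84.5, np.float64(-49.0)), (85.5, np.float64(-20.0)), (94.5, np.float64(58.0)), (95.5, np.float64(68.0)), (128.5, np.float64(25.0)), (156.5, np.float64(-82.0)), (157.5, np.float64(-53.0)), (192.5, np.float64(93.0)), (193.5, np.float64(42.0)), (282.5, np.float64(-34.0)), (283.5, np.float64(-80.0)), (284.5, np.float64(-33.0)), (312.5, np.float64(36.0)), (313.5, np.float64(52.0))]
[0.4705 0.0952 0.026 ] [ 0.5367 -0.0827  0.026 ] 0.18985527145833753 [0.5036 0.0062 0.026 ] 1.9270421221642489
95.5 0.08854079155767688
97 0.08752232475157781
129 0.06511816658888171
```

Run:
```python
from h import *
s=bot.sense(); p,R=tool(s['eef_pos'],s['tool_rot']); i=camera_info("wrist")
from scipy.optimize import least_squares
def f(v,obs):
    Q=Ro.from_rotvec([0,v[1],0]).as_matrix(); c=np.array([v[0],0,-.0356])
    P=[proj(i,p+R@(c+Q@[x,y,-.013])) for x in(.0885,.0651) for y in(-.013,.013)]
    return [P[0][1]-obs[0],P[2][1]-obs[1],(P[1][0]-P[0][0]+P[3][0]-P[2][0])/2-obs[2]]
im=cv2.imread("pics/r3_wrist.png"); col=im[60:330,308:312].mean(1); g=cv2.cvtColor(im,cv2.COLOR_BGR2HSV)
for nm in("pics/s_wrist.png","pics/r3_wrist.png"):
    g=cv2.cvtColor(cv2.imread(nm),cv2.COLOR_BGR2HSV); m=(g[...,0]>5)&(g[...,0]<28)&(g[...,1]>165)&(g[...,2]>190); m[:,:270]=0;m[:,360:]=0
    ys=np.nonzero(m[:,315])[0]; w=[m[r].sum() for r in range(ys.min()+3,ys.max()-3)]
    obs=[ys.min()-.5,ys.max()+.5,np.mean(w)]; r=least_squares(f,[0,0],args=(obs,),x_scale=[.01,.1]); print(nm,obs,w[0],w[-1],"x0 %.4f deg %.1f"%(r.x[0],np.degrees(r.x[1])),r.fun.round(1))
```

```text
pics/s_wrist.png [np.float64(86.5), np.float64(140.5), np.float64(64.87234042553192)] 66 64 x0 -0.0047 deg -0.5 [-2.4  2.5 -2.5]
pics/r3_wrist.png [np.float64(93.5), np.float64(141.5), np.float64(59.0)] 59 59 x0 -0.0066 deg -9.6 [-2.1  2.1 -2.6]
```

```bash
cat >> h.py <<'E'
OFF2=np.array([-.0066,0,-.0356]); Q2=Ro.from_rotvec([0,np.radians(-9.3),0]).as_matrix(); RR2=RR@Q2.T
def rest2(du,dm): return WR+du*u+dm*mN-RR2@OFF2
def where2():
    s=bot.sense(); p,R=tool(s['eef_pos'],s['tool_rot']); W=p+R@OFF2; d=W-WR; x=R@Q2[:,0]; f=s['wrist_force']
    print("u,m,lat",(d@u).round(4),(d@mN).round(4),(d@np.cross(mN,u)).round(4),"pitch",np.degrees(np.arcsin(x[2])).round(1),"yaw",np.arctan2(x[1],x[0]).round(3),"F u,m",(f@u).round(1),(f@mN).round(1),"t",s['clock'])
E
python3 - <<'E'
from h import *
where2(); rows(rest2(.012,.035),RR2,4)
p=rest2(.012,.035); rows(rest2(.012,.006),RR2,3,(p,RR2)); rows(rest2(.012,0),RR2,3,(p*0+rest2(.012,.006),RR2)); rows(rest2(0,0),RR2,4,(rest2(.012,0),RR2))
E
```

```text
u,m,lat -0.0053 0.0431 0.0013 pitch 20.8 yaw 1.408 F u,m -1.4 -0.7 t 14.0833
4 rows of [0.0003, 0.0401, -0.0009] [0.0056, 0.0003, 0.002] | deg 2.30 mm 6.0
3 rows of [0.0, 0.0, 0.0] [-0.0016, 0.0, 0.0095] | deg 0.00 mm 9.7
3 rows of [0.0, 0.0, 0.0] [-0.0003, -0.0, 0.002] | deg 0.00 mm 2.0
4 rows of [0.0, 0.0, 0.0] [-0.003, -0.0, -0.0005] | deg 0.00 mm 3.0
```

```bash
python3 -m jog '[[[0,0.0401,-0.001],[0.0056,0.0003,0.002],1],[[0,0.0401,-0.001],[0.0056,0.0003,0.002],1],[[0,0.0401,-0.001],[0.0056,0.0003,0.002],1],[[0,0.0401,-0.001],[0.0056,0.0003,0.002],1],[[0,0,0],[0,0,0],1],[[0,0,0],[-0.0016,0,0.0095],1],[[0,0,0],[-0.0016,0,0.0095],1],[[0,0,0],[-0.0016,0,0.0095],1],[[0,0,0],[0,0,0],1],[[0,0,0],[0,0,0],1]]'
python3 -c "
from h import *
where2(); print(wand_in_tool())"
```

```text
clock: 14.92
eef_pos: [0.4226, -0.242, 0.0767]
tool_rot: [3.14, -0.686, 1.414]
wrist_force: [-0.6, -0.3, -1.4]
grip_width: 0.0248
finger_force: 60.5
u,m,lat 0.0123 0.0059 0.0 pitch 30.0 yaw 1.413 F u,m -1.1 -1.0 t 14.9167
([285, 93, 60, 50, 2846], array([315. , 117.5]))
```

Clear of the stop with no contact at m = 6 mm. Lower on to the bed gently.

```bash
python3 -m jog '[[[0,0,0],[-0.0003,0,0.002],1],[[0,0,0],[-0.0003,0,0.002],1],[[0,0,0],[0,0,0],1],[[0,0,0],[0,0,0],1]]'
python3 -c "
from h import *
where2()"
python3 -m jog '[[[0,0,0],[-0.0003,0,0.002],1],[[0,0,0],[0,0,0],1],[[0,0,0],[0,0,0],1]]'
python3 -c "
from h import *
where2(); print(wand_in_tool())"
```

```text
clock: 15.3
eef_pos: [0.4233, -0.2414, 0.0738]
tool_rot: [3.138, -0.685, 1.413]
wrist_force: [0.9, 0.7, -1.2]
grip_width: 0.0246
finger_force: 60.5
u,m,lat 0.0115 0.003 -0.0005 pitch 29.9 yaw 1.413 F u,m 0.2 -1.5 t 15.3
clock: 15.55
eef_pos: [0.4234, -0.2402, 0.0719]
tool_rot: [3.138, -0.685, 1.413]
wrist_force: [0.1, -0.4, -1.5]
grip_width: 0.0245
finger_force: 60.5
u,m,lat 0.0116 0.0008 -0.0005 pitch 29.9 yaw 1.412 F u,m -1.1 -1.1 t 15.55
([286, 93, 59, 50, 2844], array([315. , 117.5]))
```

```bash
python3 -m jog '[[[0,0,0],[-0.0003,0,0.002],1],[[0,0,0],[0,0,0],1],[[0,0,0],[0,0,0],1]]'
python3 -m jog '[[[0,0,0],[-0.003,0,-0.0005],1],[[0,0,0],[-0.003,0,-0.0005],1],[[0,0,0],[-0.003,0,-0.0005],1],[[0,0,0],[0,0,0],1],[[0,0,0],[0,0,0],1]]'
python3 -c "
from h import *
where2(); print(wand_in_tool())"
```

```text
clock: 15.85
eef_pos: [0.4235, -0.2392, 0.0701]
tool_rot: [3.139, -0.685, 1.413]
wrist_force: [0.4, 0.4, -0.9]
grip_width: 0.0247
finger_force: 60.5
clock: 16.27
eef_pos: [0.4232, -0.2398, 0.0698]
tool_rot: [3.141, -0.699, 1.417]
wrist_force: [1.0, 8.3, 10.9]
grip_width: 0.0249
finger_force: 61.1
u,m,lat 0.0104 -0.0014 -0.0003 pitch 30.7 yaw 1.417 F u,m 12.7 5.2 t 16.2667
([286, 93, 59, 50, 2841], array([315. , 117.5]))
```

Run:
```python
from h import *
s=bot.sense(); p,R=tool(s['eef_pos'],s['tool_rot']); Rw=R@Q2; W=p+R@OFF2
j,it=camera_info("side"),camera_info("top")
t=read_camera("top"); a=read_camera("side"); cv2.imwrite("pics/r4_top.png",t[:,:,::-1]); cv2.imwrite("pics/r4_side.png",a[:,:,::-1])
print("top obs",wandpix(0,0,t),"pred",proj(it,W+Rw@[.0768,0,-.013]).round(1),"front-edge",proj(it,W+Rw@[.0885,0,-.013]).round(1))
print("seated pred",proj(it,WR+.0768*u+.013*mN).round(1))
g=cv2.cvtColor(a,cv2.COLOR_RGB2HSV)[165:200,395:450]; m=(g[...,0]>4)&(g[...,0]<16)&(g[...,1]>150)&(g[...,2]>110)
for q,c,l in blobs(m,10): print("side obs",q.tolist(),(c+[395,165]).round(1))
P=np.array([proj(j,W+Rw@[x,y,z]) for x in(.0651,.0885) for y,z in((-.013,-.013),(-.013,.013),(.013,-.013),(.013,.013))]); print("side pred corners",P.round(1).tolist())
# dark tail in side
m=(cv2.cvtColor(a,cv2.COLOR_RGB2HSV)[165:215,425:465][...,2]<55)
for q,c,l in blobs(m,10): print("side dark",q.tolist(),(c+[425,165]).round(1))
print("pred tail corners",[proj(j,W+Rw@[-.095,y,z]).round(1).tolist() for y,z in((-.013,-.013),(-.013,.013),(.013,-.013),(.013,.013))])
```

```text
top obs [([396, 250, 8, 12, 69], array([399.8, 255.5]))] pred [400.1 255.2] front-edge [396.6 254.3]
seated pred [403.3 256. ]
side obs [18, 11, 7, 10, 40] [416.1 180.6]
side pred corners [[420.2, 177.4], [416.0, 185.9], [412.9, 174.1], [408.8, 182.5], [416.0, 175.5], [411.8, 184.1], [408.7, 172.2], [404.6, 180.7]]
side dark [16, 0, 6, 3, 10] [443.5 165.9]
side dark [16, 22, 4, 7, 11] [442.6 190.3]
pred tail corners [[445.8, 189.1], [442.0, 196.8], [438.8, 185.9], [435.1, 193.5]]
```

Run:
```python
from h import *
it,js=camera_info("top"),camera_info("side")
B=RC-.06*e+.03*Z; l=np.cross(mN,u)
for nm,X in(("bed low",B),("bed high",B+.12*u),("bed high bottom",RC+.0439*e+.012*Z),("stop top inner",B+.023*mN),("lip top upper end L",B+.038*u+.01*mN+.018*l),("lip R",B+.038*u+.01*mN-.018*l),("base hi end",RC+.075*e+.012*Z),("base lo",RC-.075*e+.012*Z)):
    a=proj(it,X); b=proj(js,X); print(nm,"crop top",((a-[383,240])*5+[400,0]).round(0),"crop side",((b-[395,170])*6).round(0))
top=cv2.imread("pics/top0.png"); g=cv2.cvtColor(top,cv2.COLOR_BGR2GRAY)
# intensity profile along rest axis, from base lo to hi, in top image
for off in(0,.006,-.006):
    pts=[proj(it,RC+x*e+off*np.array([-np.sin(PS),np.cos(PS),0])+(.012)*Z) for x in np.arange(-.085,.09,.005)]
    v=[int(cv2.getRectSubPix(g,(1,1),tuple(map(float,q)))[0,0]) for q in pts]; print(off,v)
```

```text
bed low crop top [701. 137.] crop side [274. 151.]
bed high crop top [542.  97.] crop side [159. 105.]
bed high bottom crop top [510. 105.] crop side [138. 244.]
stop top inner crop top [733. 139.] crop side [294. 110.]
lip top upper end L crop top [662. 159.] crop side [277. 133.]
lip R crop top [670.  93.] crop side [219. 105.]
base hi end crop top [456.  95.] crop side [ 96. 264.]
base lo crop top [718. 143.] crop side [286. 172.]
0 [127, 122, 182, 180, 124, 123, 110, 210, 195, 190, 186, 196, 194, 185, 172, 145, 159, 183, 165, 155, 167, 149, 175, 166, 148, 175, 131, 97, 156, 188, 187, 187, 187, 96, 115]
0.006 [125, 120, 194, 167, 124, 120, 110, 197, 196, 187, 182, 195, 195, 193, 173, 184, 172, 177, 160, 165, 156, 142, 146, 131, 111, 106, 94, 89, 134, 191, 190, 191, 193, 105, 120]
-0.006 [126, 120, 199, 154, 123, 121, 119, 213, 192, 190, 185, 196, 192, 183, 175, 146, 161, 183, 184, 137, 150, 158, 173, 158, 182, 180, 130, 90, 148, 190, 186, 188, 179, 84, 120]
```

The stop and bed sit ~10 mm uphill of my estimate (seen both in the top image: bed top edge at crop x 520 vs 542 predicted, and in contact). So the tail is at the stop but still a few mm above the bed: back off, lower to contact, then seat against the stop.

```bash
python3 -m jog '[[[0,0,0],[0.005,0,0.0008],1],[[0,0,0],[0.004,0,0.0006],1],[[0,0,0],[0,0,0],1],[[0,0,0],[-0.0003,0,0.002],1],[[0,0,0],[0,0,0],1],[[0,0,0],[0,0,0],1]]'
python3 -c "
from h import *
where2()"
python3 -m jog '[[[0,0,0],[-0.0003,0,0.002],1],[[0,0,0],[0,0,0],1],[[0,0,0],[0,0,0],1]]'
python3 -c "
from h import *
where2()"
```

```text
clock: 16.92
eef_pos: [0.4236, -0.2391, 0.068]
tool_rot: [3.139, -0.684, 1.412]
wrist_force: [-0.1, -0.4, -1.8]
grip_width: 0.0247
finger_force: 60.5
u,m,lat 0.0106 -0.0031 -0.0005 pitch 29.9 yaw 1.411 F u,m -1.3 -1.3 t 16.9167
clock: 17.17
eef_pos: [0.4238, -0.2375, 0.0665]
tool_rot: [3.139, -0.685, 1.413]
wrist_force: [-0.2, -0.2, -1.8]
grip_width: 0.0252
finger_force: 60.5
u,m,lat 0.0113 -0.0052 -0.0004 pitch 29.9 yaw 1.412 F u,m -1.1 -1.4 t 17.1667
```

```bash
python3 -m jog '[[[0,0,0],[-0.0002,0,0.001],1],[[0,0,0],[0,0,0],1],[[0,0,0],[0,0,0],1]]'
python3 -c "
from h import *
where2()"
```

```text
clock: 17.42
eef_pos: [0.424, -0.2369, 0.0658]
tool_rot: [3.138, -0.685, 1.413]
wrist_force: [-0.1, 0.7, -2.0]
grip_width: 0.0246
finger_force: 60.5
u,m,lat 0.0115 -0.0061 -0.0005 pitch 29.9 yaw 1.412 F u,m -0.4 -2.1 t 17.4167
```

```bash
python3 -m jog '[[[0,0,0],[-0.0002,0,0.0015],1],[[0,0,0],[0,0,0],1],[[0,0,0],[0,0,0],1]]'
python3 -c "
from h import *
where2()"
python3 -m jog '[[[0,0,0],[-0.0002,0,0.0015],1],[[0,0,0],[0,0,0],1],[[0,0,0],[0,0,0],1]]'
python3 -c "
from h import *
where2(); print(wand_in_tool())"
```

```text
clock: 17.67
eef_pos: [0.4243, -0.2364, 0.0648]
tool_rot: [3.138, -0.685, 1.413]
wrist_force: [-0.6, -1.0, 1.4]
grip_width: 0.0245
finger_force: 61.0
u,m,lat 0.0114 -0.0073 -0.0007 pitch 29.9 yaw 1.412 F u,m -0.3 1.7 t 17.6667
clock: 17.92
eef_pos: [0.4243, -0.2364, 0.0646]
tool_rot: [3.138, -0.685, 1.413]
wrist_force: [-2.4, -5.6, 9.9]
grip_width: 0.0249
finger_force: 62.3
u,m,lat 0.0113 -0.0074 -0.0007 pitch 29.9 yaw 1.412 F u,m -0.2 11.6 t 17.9167
([285, 93, 60, 51, 2854], array([314.9, 117.5]))
```

Bed contact: clean normal force at m = −7.3 mm. Now slide to the stop, then release.

```bash
python3 -m jog '[[[0,0,0],[-0.0018,0,-0.0012],1],[[0,0,0],[-0.002,0,-0.0003],1],[[0,0,0],[0,0,0],1]]'
python3 -c "
from h import *
where2()"
python3 -m jog '[[[0,0,0],[-0.002,0,-0.0003],1],[[0,0,0],[0,0,0],1],[[0,0,0],[0,0,0],1]]'
python3 -c "
from h import *
where2(); print(wand_in_tool())"
```

```text
clock: 18.22
eef_pos: [0.4242, -0.2371, 0.0643]
tool_rot: [3.139, -0.69, 1.414]
wrist_force: [-1.1, -1.4, 11.4]
grip_width: 0.0247
finger_force: 61.8
u,m,lat 0.0104 -0.0074 -0.0008 pitch 30.2 yaw 1.413 F u,m 4.4 10.7 t 18.2167
clock: 18.47
eef_pos: [0.4242, -0.237, 0.0644]
tool_rot: [3.14, -0.693, 1.415]
wrist_force: [0.1, 1.6, 14.3]
grip_width: 0.0251
finger_force: 62.0
u,m,lat 0.0104 -0.0075 -0.0008 pitch 30.4 yaw 1.414 F u,m 8.6 11.5 t 18.4667
([286, 93, 59, 50, 2846], array([315. , 117.5]))
```

Seated against bed and stop. Release and withdraw.

```bash
python3 -m jog '[[[0,0,0],[0.0015,0,-0.001],1],[[0,0,0],[0,0,0],1],[[0,0,0],[0,0,0],0],[[0,0,0],[0,0,0],0],[[0,0,0],[0,0,0],0],[[0,0,0],[0,0,0],0],[[0,0,0],[0,0,0],0],[[0,0,0],[0,0,0],0],[[0,0,0],[0,0,0],0],[[0,0,0],[0,0,0],0]]'
python3 -m jog '[[[0,0,0],[0,0,-0.01],0],[[0,0,0],[0,0,-0.025],0],[[0,0,0],[0,0,-0.03],0],[[0,0,0],[0,0,-0.03],0],[[0,0,0],[0,0,-0.02],0],[[0,0,0],[0,0,0],0],[[0,0,0],[0,0,0],0]]'
cat >> h.py <<'E'
WR2=WR+.0104*u-.0075*mN
zt=-.5*e-np.cos(np.pi/6)*Z; RG=pose_x(np.cos(np.pi/6)*e-.5*Z,zt)
def regrip(W,back): return W+.055*u+.043*RG[:,2]-back*RG[:,2]
E
python3 - <<'E'
from h import *
it,j=camera_info("top"),camera_info("side")
t=read_camera("top"); a=read_camera("side"); print("top",wandpix(0,0,t),"pred",proj(it,WR2+.0768*u+.013*mN).round(1))
g=cv2.cvtColor(a,cv2.COLOR_RGB2HSV)[160:205,395:450]
for q,c,l in blobs((g[...,0]>4)&(g[...,0]<16)&(g[...,1]>150)&(g[...,2]>110),10): print("side",q.tolist(),(c+[395,160]).round(1))
print(proj(j,WR2+.0768*u-.013*np.cross(-mN,u)).round(1))
s=bot.sense(); print(s['q'].round(2)); rows(regrip(WR2,.09),RG,16)
E
```

```text
clock: 19.35
eef_pos: [0.4234, -0.2404, 0.0627]
tool_rot: [3.138, -0.685, 1.413]
wrist_force: [-0.1, -0.1, -0.2]
grip_width: 0.0852
finger_force: 0.0
clock: 19.93
eef_pos: [0.4119, -0.3135, 0.1526]
tool_rot: [3.136, -0.682, 1.413]
wrist_force: [-0.1, 0.8, -0.2]
grip_width: 0.0854
finger_force: 0.0
top [([395, 250, 8, 12, 67], array([398.3, 255.4]))] pred [398.2 255.1]
side [16, 17, 8, 11, 45] [414.8 182.4]
[414.9 183.1]
[ 1.18  0.69 -0.45  1.87 -0.31  1.07  0.81]
16 rows of [0.0001, -0.0756, 0.0] [0.0078, 0.0, 0.0007] | deg 4.33 mm 7.9
```

```bash
python3 -m jog '[[[0,-0.0756,0],[0.0078,0,0.0007],0],[[0,-0.0756,0],[0.0078,0,0.0007],0],[[0,-0.0756,0],[0.0078,0,0.0007],0],[[0,-0.0756,0],[0.0078,0,0.0007],0],[[0,-0.0756,0],[0.0078,0,0.0007],0],[[0,-0.0756,0],[0.0078,0,0.0007],0],[[0,-0.0756,0],[0.0078,0,0.0007],0],[[0,-0.0756,0],[0.0078,0,0.0007],0],[[0,-0.0756,0],[0.0078,0,0.0007],0],[[0,-0.0756,0],[0.0078,0,0.0007],0],[[0,-0.0756,0],[0.0078,0,0.0007],0],[[0,-0.0756,0],[0.0078,0,0.0007],0]]'
python3 -m jog '[[[0,-0.0756,0],[0.0078,0,0.0007],0],[[0,-0.0756,0],[0.0078,0,0.0007],0],[[0,-0.0756,0],[0.0078,0,0.0007],0],[[0,-0.0756,0],[0.0078,0,0.0007],0],[[0,0,0],[0,0,0],0],[[0,0,0],[0,0,0],0],[[0,0,0],[0,0,0],0],[[0,0,0],[0,0,0],0]]'
python3 - <<'E'
from h import *
s=bot.sense(); print(s['q'].round(2)); i=camera_info("wrist"); im=read_camera("wrist"); cv2.imwrite("pics/g1.png",im[:,:,::-1])
print(wandpix(0,0,im)); print([proj(i,WR2+.0768*u+v).round(1) for v in(.013*mN,0*mN)], proj(i,WR2+.095*u).round(1))
rows(regrip(WR2,.0),RG,5)
it=camera_info("top"); t=read_camera("top"); print("top",wandpix(0,0,t))
E
```

```text
clock: 21.03
eef_pos: [0.4248, -0.2222, 0.1674]
tool_rot: [3.14, 0.225, 1.412]
wrist_force: [0.1, 0.0, 0.3]
grip_width: 0.0853
finger_force: 0.0
clock: 21.7
eef_pos: [0.4292, -0.197, 0.1552]
tool_rot: [3.14, 0.525, 1.407]
wrist_force: [-0.7, -0.2, 0.2]
grip_width: 0.085
finger_force: 0.0
[-0.1   0.42  0.09  2.28  0.79  0.71 -0.85]
[([297, 218, 38, 7, 225], array([316.2, 221.4]))]
[array([315.1, 221.6]), array([315.1, 204.1])] [315.  197.3]
5 rows of [-0.0, 0.0002, -0.001] [0.0006, 0.0001, 0.0176] | deg 0.06 mm 17.6
top [([395, 250, 8, 12, 65], array([398.4, 255.4]))]
```

```bash
python3 -m jog '[[[0,0,-0.001],[0.0006,0.0001,0.0176],0],[[0,0,-0.001],[0.0006,0.0001,0.0176],0],[[0,0,-0.001],[0.0006,0.0001,0.0176],0],[[0,0,-0.001],[0.0006,0.0001,0.0176],0],[[0,0,-0.001],[0.0006,0.0001,0.0176],0],[[0,0,0],[0,0,0],0],[[0,0,0],[0,0,0],0],[[0,0,0],[0,0,0],0]]'
python3 -c "
from h import *
s=bot.sense();rows(regrip(WR2,0),RG,1);print(s['wrist_force'])"
python3 -m jog '[[[0,0,0],[0,0,0],1],[[0,0,0],[0,0,0],1],[[0,0,0],[0,0,0],1],[[0,0,0],[0,0,0],1],[[0,0,0],[0,0,0],1],[[0,0,0],[0,0,0],1],[[0,0,0],[0,0,0],1],[[0,0,0],[0,0,0],1]]' 90
```

```text
clock: 22.47
eef_pos: [0.4247, -0.2372, 0.0781]
tool_rot: [3.14, 0.524, 1.413]
wrist_force: [-0.1, -0.6, 0.9]
grip_width: 0.0857
finger_force: 0.0
1 rows of [0.002, 0.0008, 0.0012] [-0.0012, -0.0013, 0.0011] | deg 0.14 mm 2.1
[-0.05660229 -0.60632797  0.92709264]
clock: 23.13
eef_pos: [0.4247, -0.2366, 0.0779]
tool_rot: [3.141, 0.525, 1.415]
wrist_force: [0.3, 3.1, 6.2]
grip_width: 0.025
finger_force: 87.8
```

```bash
cat >> h.py <<'E'
p3,R3=tool([.4247,-.2366,.0779],[3.141,.525,1.415]); RWR=np.c_[u,np.cross(mN,u),mN]
OFF3=R3.T@(WR2-p3); Q3=R3.T@RWR
CUP=np.array([.6665,-.1445])
def cuppose(ztail,A=1.412,cup=CUP):
    ee=np.array([np.cos(A),np.sin(A),0]); Rw=np.c_[Z,np.cross(-ee,Z),-ee]; R=Rw@Q3.T
    return np.r_[cup,ztail+.095]-R@OFF3, R
E
python3 -m jog '[[[0,0,0],[-0.004,0,-0.0025],1],[[0,0,0],[-0.0087,0,-0.005],1],[[0,0,0],[-0.0087,0,-0.005],1],[[0,0,0],[-0.0087,0,-0.005],1],[[0,0,0],[-0.0087,0,-0.005],1],[[0,0,0],[-0.0125,0,-0.0217],1],[[0,0,0],[-0.0125,0,-0.0217],1],[[0,0,0],[-0.0125,0,-0.0217],1],[[0,0,0],[-0.0125,0,-0.0217],1],[[0,0,0],[-0.0125,0,-0.0217],1],[[0,0,0],[0,0,0],1],[[0,0,0],[0,0,0],1]]'
python3 - <<'E'
from h import *
s=bot.sense(); p,R=tool(s['eef_pos'],s['tool_rot']); print(OFF3.round(4),Q3[:,0].round(3),s['q'].round(2))
it,j=camera_info("top"),camera_info("side"); W=p+R@OFF3; Rw=R@Q3
print("tail",(W-.095*Rw[:,0]).round(3),"top",wandpix(0,0,read_camera("top")),"pred",proj(it,W+Rw@[.0768,0,.013]).round(1))
pt,Rt=cuppose(.16); rows(pt,Rt,20)
E
```

```text
clock: 24.13
eef_pos: [0.4214, -0.2588, 0.2425]
tool_rot: [3.138, 0.524, 1.413]
wrist_force: [-0.2, 0.1, -1.7]
grip_width: 0.0249
finger_force: 88.8
[-0.0293 -0.0013  0.0059] [ 0.499  0.003 -0.867] [ 0.03  0.27  0.09  2.2   0.71  0.83 -0.57]
tail [ 0.403 -0.368  0.204] top [] pred [424.1 251.7]
20 rows of [-0.0002, 0.0523, 0.0001] [0.009, 0.0113, -0.002] | deg 3.00 mm 14.6
```

```bash
python3 -m jog '[[[0,0.0523,0],[0.009,0.0113,-0.002],1],[[0,0.0523,0],[0.009,0.0113,-0.002],1],[[0,0.0523,0],[0.009,0.0113,-0.002],1],[[0,0.0523,0],[0.009,0.0113,-0.002],1],[[0,0.0523,0],[0.009,0.0113,-0.002],1],[[0,0.0523,0],[0.009,0.0113,-0.002],1],[[0,0.0523,0],[0.009,0.0113,-0.002],1],[[0,0.0523,0],[0.009,0.0113,-0.002],1],[[0,0.0523,0],[0.009,0.0113,-0.002],1],[[0,0.0523,0],[0.009,0.0113,-0.002],1],[[0,0,0],[0,0,0],1],[[0,0,0],[0,0,0],1]]'
python3 - <<'E'
from h import *
s=bot.sense(); p,R=tool(s['eef_pos'],s['tool_rot']); W=p+R@OFF3; Rw=R@Q3; print("tail",(W-.095*Rw[:,0]).round(3),s['q'].round(2))
pt,Rt=cuppose(.16); rows(pt,Rt,10)
# cup refinement in top and side while arm is in the way less
for nm in("top","side"):
    im=read_camera(nm); cv2.imwrite(f"pics/k_{nm}.png",im[:,:,::-1]); i=camera_info(nm); h=cv2.cvtColor(im,cv2.COLOR_RGB2HSV)
    for q,c,l in blobs((h[...,0]>98)&(h[...,0]<118)&(h[...,1]>90),60): print(nm,q.tolist(),c.round(1))
    a=np.linspace(0,2*np.pi,60)
    P=np.array([proj(i,np.array([CUP[0]+.034*np.cos(t),CUP[1]+.034*np.sin(t),zz])) for t in a for zz in(0,.1)]); print("pred box",P.min(0).round(1),P.max(0).round(1))
E
```

```text
clock: 25.18
eef_pos: [0.5453, -0.187, 0.2331]
tool_rot: [-3.137, 0.003, 1.414]
wrist_force: [0.6, 1.1, -2.0]
grip_width: 0.025
finger_force: 88.7
tail [ 0.531 -0.263  0.145] [ 0.34  0.37 -0.12  1.91  0.06  0.86  0.03]
10 rows of [-0.0008, 0.0525, -0.0001] [0.0092, 0.0114, -0.0022] | deg 3.01 mm 14.8
top [357, 158, 27, 31, 617] [370.1 172.6]
top [371, 201, 19, 18, 262] [379.9 209.5]
pred box [356.1 157. ] [384.  189.1]
pred box [321.7 165.2] [344.6 203.9]
```

```bash
python3 -m jog '[[[0,0.0525,0],[0.0092,0.0114,-0.0022],1],[[0,0.0525,0],[0.0092,0.0114,-0.0022],1],[[0,0.0525,0],[0.0092,0.0114,-0.0022],1],[[0,0.0525,0],[0.0092,0.0114,-0.0022],1],[[0,0.0525,0],[0.0092,0.0114,-0.0022],1],[[0,0.0525,0],[0.0092,0.0114,-0.0022],1],[[0,0.0525,0],[0.0092,0.0114,-0.0022],1],[[0,0.0525,0],[0.0092,0.0114,-0.0022],1],[[0,0.0525,0],[0.0092,0.0114,-0.0022],1],[[0,0.0525,0],[0.0092,0.0114,-0.0022],1],[[0,0,0],[0,0,0],1],[[0,0,0],[0,0,0],1]]'
python3 - <<'E'
from h import *
s=bot.sense(); p,R=tool(s['eef_pos'],s['tool_rot']); W=p+R@OFF3; Rw=R@Q3; tl=W-.095*Rw[:,0]; print("tail",tl.round(4),"axis",Rw[:,0].round(3),s['q'].round(2))
pt,Rt=cuppose(.16); rows(pt,Rt,1); rows(*cuppose(.11),3,(pt,Rt))
for nm in("top","side"):
    im=read_camera(nm); cv2.imwrite(f"pics/l_{nm}.png",im[:,:,::-1]); i=camera_info(nm); h=cv2.cvtColor(im,cv2.COLOR_RGB2HSV)
    print(nm,"tail pred",proj(i,tl).round(1),"orange pred",proj(i,W+.0768*Rw[:,0]).round(1),"obs",wandpix(0,0,im),orange(im))
    x0,y0=map(int,proj(i,tl)); sub=h[y0-40:y0+25,x0-25:x0+25]
    for q,c,l in blobs((sub[...,2]<50),20): print(" dark",q.tolist(),(c+[x0-25,y0-40]).round(1))
    print("corners",[proj(i,W+Rw@[-.095,a,b]).round(1).tolist() for a in(-.013,.013) for b in(-.013,.013)])
E
```

```text
clock: 26.28
eef_pos: [0.6711, -0.1219, 0.2761]
tool_rot: [-3.139, -0.521, 1.414]
wrist_force: [-0.7, -0.2, -1.6]
grip_width: 0.0253
finger_force: 88.8
tail [ 0.6658 -0.144   0.1614] axis [0.006 0.    1.   ] [ 0.57  0.56 -0.32  1.62 -0.39  1.1   0.33]
1 rows of [-0.0062, 0.0013, -0.0006] [-0.0012, 0.0002, 0.0009] | deg 0.36 mm 1.5
3 rows of [0.0, 0.0, 0.0] [-0.0083, -0.0001, 0.0144] | deg 0.00 mm 16.7
top tail pred [374.7 162.3] orange pred [385.7 138.4] obs [] [([216, 143, 16, 18, 63], array([225.6, 152.9]))]
 dark [29, 0, 21, 38, 350] [390.7 141. ]
 dark [21, 33, 12, 13, 53] [374.8 164.1]
corners [[370.5, 156.8], [380.3, 158.5], [369.0, 166.2], [378.9, 167.9]]
side tail pred [334.2 151.5] orange pred [336.1  94.4] obs [] []
corners [[328.1, 151.1], [334.7, 149.1], [333.8, 153.9], [340.4, 151.8]]
```

```bash
python3 -m jog '[[[-0.006,0.001,0],[-0.0012,0,0.001],1],[[0,0,0],[-0.0083,0,0.0144],1],[[0,0,0],[-0.0083,0,0.0144],1],[[0,0,0],[-0.0083,0,0.0144],1],[[0,0,0],[0,0,0],1],[[0,0,0],[0,0,0],1]]'
python3 - <<'E'
from h import *
s=bot.sense(); p,R=tool(s['eef_pos'],s['tool_rot']); W=p+R@OFF3; Rw=R@Q3; tl=W-.095*Rw[:,0]; print("tail",tl.round(4),"axis",Rw[:,0].round(3),s['wrist_force'])
im=read_camera("side"); cv2.imwrite("pics/m_side.png",im[:,:,::-1]); i=camera_info("side"); V=im.max(2)
c=[proj(i,W+Rw@[-.095,a,b]).round(1).tolist() for a in(-.013,.013) for b in(-.013,.013)]; print(c,"rim",[proj(i,np.array([CUP[0]+.034*a,CUP[1]+.034*b,.1])).round(1).tolist() for a,b in((1,0),(-1,0),(0,1),(0,-1))])
for r in(150,156,160,164): print(r,V[r,318:350].tolist())
rows(*cuppose(.015),6)
E
```

```text
clock: 26.88
eef_pos: [0.6713, -0.1216, 0.2254]
tool_rot: [3.139, -0.524, 1.414]
wrist_force: [-0.5, 1.1, -0.5]
grip_width: 0.0248
finger_force: 88.8
tail [ 0.6665 -0.1433  0.1107] axis [ 0.    -0.002  1.   ] [-0.46350932  1.14653442 -0.49055336]
[[327.3, 166.5], [333.8, 164.4], [332.9, 169.5], [339.4, 167.3]] rim [[325.1, 166.6], [342.1, 173.4], [326.1, 173.5], [340.6, 166.5]]
150 [117, 112, 115, 124, 135, 156, 175, 174, 173, 170, 164, 104, 88, 88, 89, 90, 93, 87, 86, 85, 84, 92, 139, 177, 177, 174, 172, 172, 172, 171, 170, 172]
156 [169, 169, 168, 168, 168, 166, 169, 171, 172, 172, 160, 107, 87, 90, 90, 90, 94, 88, 88, 87, 85, 96, 151, 168, 164, 165, 164, 167, 170, 172, 174, 175]
160 [172, 174, 176, 209, 200, 182, 148, 119, 133, 130, 76, 51, 55, 52, 57, 63, 63, 58, 54, 52, 51, 47, 86, 181, 183, 181, 181, 182, 181, 182, 183, 182]
164 [136, 133, 160, 166, 165, 167, 167, 168, 171, 164, 80, 53, 57, 56, 56, 57, 55, 57, 54, 55, 53, 54, 104, 190, 186, 182, 181, 178, 176, 174, 174, 173]
6 rows of [0.0004, -0.0003, 0.0001] [-0.0082, -0.0002, 0.0139] | deg 0.03 mm 16.2
```

```bash
python3 -m jog '[[[0,0,0],[-0.0082,0,0.0139],1],[[0,0,0],[-0.0082,0,0.0139],1],[[0,0,0],[0,0,0],1]]'
python3 -m jog '[[[0,0,0],[-0.0082,0,0.0139],1],[[0,0,0],[-0.0082,0,0.0139],1],[[0,0,0],[-0.0082,0,0.0139],1],[[0,0,0],[-0.006,0,0.01],1],[[0,0,0],[0,0,0],1],[[0,0,0],[0,0,0],1],[[0,0,0],[0,0,0],1]]'
python3 - <<'E'
from h import *
s=bot.sense(); p,R=tool(s['eef_pos'],s['tool_rot']); W=p+R@OFF3; Rw=R@Q3; tl=W-.095*Rw[:,0]; print("tail",tl.round(4),"axis",Rw[:,0].round(3),s['wrist_force'])
rows(*cuppose(.006),5)
E
```

```text
clock: 27.18
eef_pos: [0.6713, -0.1223, 0.1924]
tool_rot: [3.139, -0.524, 1.414]
wrist_force: [-1.1, 0.9, -1.7]
grip_width: 0.0254
finger_force: 88.8
clock: 27.77
eef_pos: [0.6736, -0.123, 0.1347]
tool_rot: [3.134, -0.524, 1.416]
wrist_force: [0.1, -1.2, -1.5]
grip_width: 0.0249
finger_force: 88.8
tail [ 0.6693 -0.1448  0.02  ] axis [-0.004 -0.002  1.   ] [ 0.08731945 -1.1714542  -1.49566501]
5 rows of [0.0007, -0.0004, 0.0001] [-0.0014, -0.0005, 0.0024] | deg 0.05 mm 2.8
```

```bash
python3 -m jog '[[[0.001,0,0],[-0.0014,-0.0005,0.0024],1],[[0.001,0,0],[-0.0014,-0.0005,0.0024],1],[[0.001,0,0],[-0.0014,-0.0005,0.0024],1],[[0,0,0],[-0.0014,-0.0005,0.0024],1],[[0,0,0],[0,0,0],1],[[0,0,0],[0,0,0],1]]'
python3 -m jog '[[[0,0,0],[-0.001,0,0.0017],1],[[0,0,0],[0,0,0],1],[[0,0,0],[0,0,0],1]]'
python3 -m jog '[[[0,0,0],[-0.001,0,0.0017],1],[[0,0,0],[0,0,0],1],[[0,0,0],[0,0,0],1]]'
python3 -c "
from h import *
s=bot.sense(); p,R=tool(s['eef_pos'],s['tool_rot']); W=p+R@OFF3; Rw=R@Q3; print((W-.095*Rw[:,0]).round(4),Rw[:,0].round(3),s['wrist_force'])"
```

```text
clock: 28.27
eef_pos: [0.6706, -0.1227, 0.1224]
tool_rot: [3.139, -0.524, 1.415]
wrist_force: [0.5, 0.2, -1.6]
grip_width: 0.0253
finger_force: 88.8
clock: 28.52
eef_pos: [0.6709, -0.1228, 0.1206]
tool_rot: [3.139, -0.524, 1.415]
wrist_force: [0.7, 0.3, -0.7]
grip_width: 0.0249
finger_force: 88.8
clock: 28.77
eef_pos: [0.6714, -0.1228, 0.1203]
tool_rot: [3.138, -0.525, 1.416]
wrist_force: [-1.1, -0.6, 5.6]
grip_width: 0.025
finger_force: 89.6
[ 0.6667 -0.1444  0.0055] [-0.001 -0.003  1.   ] [-1.08451915 -0.55831885  5.64748498]
```

Tail is on the cup floor (contact at z = 5.5 mm, vertical). Release, back out and check.

```bash
python3 -m jog '[[[0,0,0],[0,0,0],0],[[0,0,0],[0,0,0],0],[[0,0,0],[0,0,0],0],[[0,0,0],[0,0,0],0],[[0,0,0],[0,0,0],0],[[0,0,0],[0,0,0],0],[[0,0,0],[0,0,0],0],[[0,0,0],[0,0,0],0]]'
python3 -m jog '[[[0,0,0],[0,0,-0.01],0],[[0,0,0],[0,0,-0.02],0],[[0,0,0],[0,0,-0.03],0],[[0,0,0],[0,0,-0.03],0],[[0,0,0],[0,0,-0.03],0],[[0,0,0],[0,0,-0.03],0],[[0,0,0],[0,0,0],0],[[0,0,0],[0,0,0],0],[[0,0,0],[0,0,0],0],[[0,0,0],[0,0,0],0]]'
python3 - <<'E'
from h import *
s=bot.sense(); print(s['eef_pos'].round(3),s['wrist_force'].round(1),s['clock'])
for nm in("side","top"):
    im=read_camera(nm); cv2.imwrite(f"pics/z_{nm}.png",im[:,:,::-1]); i=camera_info(nm); h=cv2.cvtColor(im,cv2.COLOR_RGB2HSV)
    print(nm,"orange",wandpix(0,0,im),orange(im),"pred orange",proj(i,np.array([*CUP,.006+.095+.0768])).round(1),"lens",proj(i,np.array([*CUP,.196])).round(1),"rim centre",proj(i,np.array([*CUP,.1])).round(1))
    for q,c,l in blobs((h[...,0]>98)&(h[...,0]<118)&(h[...,1]>90),60): print(" blue",q.tolist(),c.round(1))
    ref=cv2.imread(f"pics/{nm}0.png")[:,:,::-1]; d=np.abs(im.astype(int)-ref).max(2)
    for lab,X in(("jar",(.73,.29,.05)),("plaque",(.73,.08,.04)),("hammer",(.74,-.19,.02))):
        x,y=map(int,proj(i,np.array(X))); print("  ",lab,(x,y),"changed px",int((d[max(y-18,0):y+18,x-22:x+22]>50).sum()))
E
```

```text
clock: 29.43
eef_pos: [0.6709, -0.1228, 0.1187]
tool_rot: [3.139, -0.524, 1.415]
wrist_force: [0.2, 0.5, 0.2]
grip_width: 0.0851
finger_force: 0.0
clock: 30.27
eef_pos: [0.6579, -0.1954, 0.2474]
tool_rot: [3.142, -0.526, 1.415]
wrist_force: [0.8, -0.2, 0.6]
grip_width: 0.0855
finger_force: 0.0
[ 0.658 -0.195  0.247] [ 0.8 -0.2  0.6] 30.2667
side orange [] [] pred orange [334.4 146.2] lens [334.6 140.5] rim centre [333.5 170. ]
 blue [364, 140, 30, 11, 91] [379.3 146.2]
   jar (202, 233) changed px 0
   plaque (264, 206) changed px 0
   hammer (324, 180) changed px 47
top orange [] [([213, 143, 18, 16, 60], array([224.7, 152.8]))] pred orange [375.8 160.2] lens [376.8 158. ] rim centre [371.7 168.7]
 blue [357, 158, 27, 31, 383] [368.5 175.3]
 blue [411, 164, 49, 43, 1172] [434.9 188.3]
 blue [371, 201, 19, 18, 262] [379.9 209.5]
   jar (221, 149) changed px 0
   plaque (292, 152) changed px 0
   hammer (383, 153) changed px 147
```

```bash
python3 -m jog '[[[0,0,0],[-0.02,0,-0.035],0],[[0,0,0],[-0.02,0,-0.035],0],[[0,0,0],[-0.02,0,-0.035],0],[[0,0,0],[-0.02,0,-0.035],0],[[0,0,0],[-0.02,0,-0.03],0],[[0,0,0],[-0.02,0,-0.02],0],[[0,0,0],[0,0,0],0],[[0,0,0],[0,0,0],0],[[0,0,0],[0,0,0],0]]'
python3 - <<'E'
from h import *
for nm,(x0,x1,y0,y1) in(("side",(318,350,128,206)),("top",(345,440,130,192))):
    im=read_camera(nm); cv2.imwrite(f"pics/y_{nm}.png",im[:,:,::-1]); ref=cv2.imread(f"pics/{nm}0.png")[:,:,::-1]; d=np.abs(im.astype(int)-ref).max(2)>40
    for q,c,l in blobs(d[y0:y1,x0:x1],6): print(nm,"changed",(q[:4]+[x0,y0,0,0]).tolist(),q[4],(c+[x0,y0]).round(1))
    h=cv2.cvtColor(im,cv2.COLOR_RGB2HSV)[y0:y1,x0:x1]
    for q,c,l in blobs((h[...,0]>4)&(h[...,0]<18)&(h[...,1]>150)&(h[...,2]>90),6): print(nm,"orange",(q[:4]+[x0,y0,0,0]).tolist(),q[4])
i=camera_info("side"); print([proj(i,np.array([CUP[0]+a,CUP[1]+b,z])).round(1).tolist() for a in(-.013,.013) for b in(-.013,.013) for z in(.1,.196)])
i=camera_info("top"); print([proj(i,np.array([CUP[0]+a,CUP[1]+b,z])).round(1).tolist() for a in(-.013,.013) for b in(-.013,.013) for z in(.1,.196)])
im=read_camera("side"); print([im[r,334].tolist() for r in range(132,172,3)])
E
```

```text
clock: 31.12
eef_pos: [0.6276, -0.3916, 0.3518]
tool_rot: [3.141, -0.527, 1.416]
wrist_force: [0.8, -0.1, -0.5]
grip_width: 0.0857
finger_force: 0.0
side changed [330, 138, 12, 7] 48 [335.9 141. ]
side changed [329, 144, 3, 3] 8 [329.9 144.9]
side changed [329, 150, 12, 17] 170 [334.4 158.4]
side orange [329, 143, 13, 9] 81
top changed [370, 153, 14, 14] 142 [377.  159.4]
top changed [365, 168, 12, 12] 102 [370.1 173.5]
top orange [426, 136, 1, 8] 8
top orange [427, 146, 1, 7] 7
top orange [427, 154, 1, 8] 8
top orange [371, 160, 11, 7] 32
[[339.5, 169.9], [340.8, 140.5], [334.0, 172.6], [335.1, 142.9], [333.0, 167.4], [334.1, 138.2], [327.5, 170.0], [328.3, 140.5]]
[[376.5, 173.4], [382.0, 163.0], [367.1, 173.2], [371.7, 162.8], [376.4, 164.3], [381.9, 153.2], [367.0, 164.1], [371.6, 153.0]]
[[100, 71, 55], [106, 75, 58], [102, 98, 97], [124, 134, 139], [94, 66, 52], [157, 91, 53], [159, 91, 51], [91, 91, 91], [94, 92, 92], [95, 92, 92], [94, 91, 91], [95, 92, 93], [95, 91, 91], [93, 91, 90]]
```

```bash
python3 -c "
from workcell import bot
print(bot.hand_in())"
```

```text
the job is handed in; nothing more can be done
None
```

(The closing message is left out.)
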